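# Demould the mug pegs

### The arm

A 7-joint arm with a two-finger parallel gripper is mounted at the origin on the work surface. World frame = base frame: x ahead of the robot, y to its left, z up, the work surface at z = 0. Lengths are in m, angles in rad, forces in N, time in s.
With the tool pointing down it reaches from about 0.425 to 0.825 m from the base axis. Payload 3.6 kg.
Tool frame: the origin (TCP) lies midway between the tips of the shut fingers; the grasp point (between the pads) lies 19 mm behind it; z points along the fingers, y is the direction in which the jaws open and shut (so a half turn about z gives the same grasp; the last joint's range is limited). The gripper opens to 85 mm and grips with 20 to 120 N. Pads are 22 mm wide; open, the fingers measure 114 mm over their backs; the gripper's body (76 mm by 85 mm) begins 54 mm behind the grasp point. The pads swing forward as they close: fully open they stand 13 mm farther back than shut.
Start: joints at [-1.177, 0.615, -0.013, 1.423, 0.008, 1.103, -0.04], TCP at [0.265, 0.594, 0.231] pointing down, gripper open.
Joint ranges: [-3.12, 3.12], [-0.3, 2.06], [-1.34, 1.32], [0.26, 2.42], [-1.36, 4.5], [0.01, 1.98], [-2.84, 2.84]. Speed limits (rad/s): [2.79, 2.79, 3.14, 3.14, 3.14, 3.14, 3.14].

### API

Orientations are given as a 3x3 rotation matrix whose columns are the frame's x, y, z axes.
In Python, from workcell import manip, snapshot gives the robot as it stands.
- The arm moves only by the shell command python3 -m jog 'ROWS'. ROWS is a JSON object of lists of equal length, an entry for each row: "twist": the turn, a rotation vector about the tool's x, y, z in degrees, a list of three; "linear": the shift along the tool's x, y, z in m, a list of three; "gripper": the closure, from 0 (fully open) to 1 (shut). In form: {"twist": [[rx, ry, rz], ...], "linear": [[tx, ty, tz], ...], "gripper": [gripper, ...]}. A call has 1 to 12 rows; each row shifts and turns the commanded pose from where the row before left it, along the tool's axes as they then stand; what a row does not reach is not made up. A row lasts 1/8 s, in which the tool goes at most 62.5 mm and 10.7 degrees, less where a joint would pass 70% of its speed; a pose out of reach is approached as far as the arm can. A call with a gripper value outside its range is refused whole. The fingers move at their own pace and stop on an object; the grip force is fixed at half the most. Time passes only in rows, so rows that do not move let the fingers close. It gives the time, the measured TCP pose, the force and the opening at its end, in the units of the state.
- manip.read_state(): the state, without advancing time (a new reading comes with each control period).
- snapshot(name): name is "scene" or "top"; returns a dict with "frame" (384x512x3 uint8, red, green, blue), "mtx" (3x3 intrinsics, pixels), "world_to_cam" (4x4, takes a point from world to camera coordinates). Camera axes: x right, y up, looking along -z (the intrinsics and any distortion apply to the point x, -y, -z); pixel columns grow to the right and rows downward; lengths in m; the calibration is good to about 2 mm. A picture is of the moment at which its call begins. There is no depth.
- manip.finish_job(): hands the job in, once; it reports no verdict.
The state is a dict: "time_s": time; "joint_pos": joint angles; "qd": joint speeds; "tau": joint torques, N m; "eef_pos": TCP position; "eef_rot": TCP orientation; "force": force on the tool from outside, world axes, zero at the start; "torque": the same for the moment, N m; "grip_width": finger opening in m.
Only numpy, scipy, OpenCV 4.12 (cv2) and the standard library are available. Lean on these libraries where they do the work, as an engineer would, in place of code of your own. Each camera call takes 0.05 s, during which the arm holds its last target.

### The job

Take the wide bin down from the bin rail the proper way - swing its lower end up and out until its heel is free of the retaining strip while the lip still hangs on the bar, then lift the lip off - and stand it upright on the cutting mat. Open the mould, lift every cast mug peg out of its cavity and put it in that bin, and finally shut the mould again. Leave the narrow bin hanging, and do not disturb the two mugs and the lidded tub.

Things in the scene. Friction and masses are not known exactly. Their poses are not given: they have to be found in the camera images.
- rail: fixed steel bin rail on the bench: two posts 410 mm apart along y carry a round bar, 10 mm thick, along y, its centre line 160 mm above this origin (on the bench, midway between the posts). Bins hang on its -x side. Between the posts a flat retaining strip, lower edge 77 mm and upper edge 97 mm above the bench, front face 9 mm in front (-x) of the bar's centre line; hung bins lean back on it
- bin: the wide grey plastic bin, empty, 240 g: 110 mm deep (x), 160 mm wide (y), walls 4 mm, sides 62, front 50, back 99 mm high; origin under the middle of its floor, front to -x. A heel 12 mm long, 4 mm thick at the bottom of its back reaches under the strip (3 mm gap), so it cannot rise straight up; it comes free once the front is tilted up 0.14 rad about the bar. Hangs at either place, underside 70 mm up
- bin_grip (a point): centre of the wide bin's thick front rim: a bar 12 mm thick (bin x), 18 mm high and 160 mm long along the bin's y. The point is at (-57, 0, 43) mm in the bin's frame; the rim's top is 52 mm above the bin's underside. Free space in front of it, the bin's open inside behind it
- bin_lip (a point): centre of the channel under the wide bin's lip, where the bar's centre lies when hung; at (64, 0, 90) mm in the bin's frame. The lip, 4 mm thick, runs 18 mm back from the top of the back wall and its nib turns down to 9 mm below the underside of the lip, behind the bar; the channel between nib and back wall is 14 mm wide, open below. Raise the lip 10 mm or more, best along the tilted back wall, to clear the bar
- small_bin: narrow bin, like the wide one in all but its width of 84 mm (y); hangs on the same bar and stays there. Origin under the middle of its floor
- mat: dark cutting mat, fixed, 180 mm (x) by 200 mm (y), 3 mm thick; origin at the centre of its underside, on the bench
- mould: fixed two-part aluminium book mould. Lower half: a block 100 mm (x) by 240 mm (y), 24 mm high; origin at the centre of its underside, robot-side long edge at -x. In its top a row of four cavities along y, at y = -84, -28, 28 and 84 mm, x = 0, each 54 mm (x) by 38 mm (y), 10 mm deep
- lid (a joint): angle of the mould's upper half, rad: 0 = shut; grows as its front edge swings up and back about the hinge on the far (+x) long edge; stop at 2.0. The upper half covers the lower, is 40 mm thick, 500 g, hollow underneath. Its stiff hinge holds it at any angle; moving it takes 1 to 6 N at the handle. Starts shut or a little ajar, pegs hidden under it
- lid_handle (a point): middle of the upper half's handle, a round steel rod of 10 mm diameter, 110 mm long along the mould's y, 35 mm clear of the upper half's front face, held at its two ends; 140 mm from the hinge line horizontally and 18 mm above it when shut (42 mm above the bench)
- lid_hinge (a point): middle of the hinge line, which runs along the mould's y, at (50, 0, 24) mm in the mould's frame; fixed
- peg0: cast-stone wall peg for hanging a mug, off-white, about 55 g: a plate 50 mm (x) by 34 mm (y), 9 mm thick, with an upright arm 20 mm (x) by 16 mm (y) on its middle, its top about 40 mm above the plate's underside; origin at the centre of the plate's underside, z along the arm. If present, it starts plate down in the mould cavity at y = -84 mm, 2 mm clear all round, its arm standing up
- peg1: cast-stone wall peg for hanging a mug, off-white, about 55 g: a plate 50 mm (x) by 34 mm (y), 9 mm thick, with an upright arm 20 mm (x) by 16 mm (y) on its middle, its top about 40 mm above the plate's underside; origin at the centre of the plate's underside, z along the arm. If present, it starts plate down in the mould cavity at y = -28 mm, 2 mm clear all round, its arm standing up
- peg2: cast-stone wall peg for hanging a mug, off-white, about 55 g: a plate 50 mm (x) by 34 mm (y), 9 mm thick, with an upright arm 20 mm (x) by 16 mm (y) on its middle, its top about 40 mm above the plate's underside; origin at the centre of the plate's underside, z along the arm. If present, it starts plate down in the mould cavity at y = 28 mm, 2 mm clear all round, its arm standing up
- peg3: cast-stone wall peg for hanging a mug, off-white, about 55 g: a plate 50 mm (x) by 34 mm (y), 9 mm thick, with an upright arm 20 mm (x) by 16 mm (y) on its middle, its top about 40 mm above the plate's underside; origin at the centre of the plate's underside, z along the arm. If present, it starts plate down in the mould cavity at y = 84 mm, 2 mm clear all round, its arm standing up
- mug0: white ceramic mug, 82 mm wide, 95 mm high, a bystander; origin at the centre of its base
- mug1: white ceramic mug, 82 mm wide, 95 mm high, a bystander; origin at the centre of its base
- tub: lidded plastic tub, 118 by 158 by 65 mm, a bystander; origin at the centre of its base

How it is judged:
By the outcome, as a careful person would: the job done as asked, in the order asked, and still so for the second after the job is handed in, with the robot touching nothing.
Of peg0, peg1, peg2, peg3 only 3 to 4 are there at a start; the rules pass over those that are not, and their reading is None.
At some moment in a run one of bin, peg0, peg1, peg2, peg3 may be knocked a few centimetres aside while the robot is not near it.
It also fails if it takes over 184 s, if anything falls off the work surface, if the arm or the gripper's body presses on something with over 40 N, if the wrist force passes 120 N, or if a joint passes its speed limit or range.

## Working session

There is one attempt and no reset: what is moved stays moved. The work goes in short steps, Python scripts to look and compute and a shell command to move; the robot and the scene stay as the last step left them, time stands still between calls to the robot, and variables do not carry over. Pictures are saved under pics/ and viewed, and the job is handed in when it is done.

```bash
ls; mkdir -p pics
cat > h.py <<'E'
import numpy as np, cv2
from workcell import manip, snapshot
def shot(n,name):
    s=snapshot(n); cv2.imwrite(f'pics/{name}.png',cv2.cvtColor(s['frame'],cv2.COLOR_RGB2BGR)); 
    np.savez(f'pics/{name}.npz',f=s['frame'],m=s['mtx'],w=s['world_to_cam']); return s
def load(name):
    d=np.load(f'pics/{name}.npz'); return {'frame':d['f'],'mtx':d['m'],'world_to_cam':d['w']}
def proj(s,P):
    P=np.atleast_2d(P); c=(s['world_to_cam']@np.c_[P,np.ones(len(P))].T).T[:,:3]
    c=c*[1,-1,-1]; p=(s['mtx']@c.T).T; return p[:,:2]/p[:,2:]
def unproj(s,uv,z):
    W=s['world_to_cam'];R=W[:3,:3];o=-R.T@W[:3,3]
    d=np.linalg.inv(s['mtx'])@np.array([uv[0],uv[1],1.]); d=R.T@(d*[1,-1,-1])
    return o+d*(z-o[2])/d[2]
def st():
    s=manip.read_state(); np.set_printoptions(precision=4,suppress=True)
    for k in ('time_s','joint_pos','eef_pos','eef_rot','force','grip_width'): print(k,np.array(s[k]).tolist() if k!='eef_rot' else np.array(s[k]).round(4).tolist())
    return s
E
python3 - <<'E'
from h import *
for n in('scene','top'):
    s=shot(n,n+'0'); print(s['frame'].shape,s['mtx'].round(1).tolist(),s['world_to_cam'].round(3).tolist(),[k for k in s])
st()
E
```

```text
pics
(384, 512, 3) [[389.4, 0.0, 252.3], [0.0, 389.4, 197.6], [0.0, 0.0, 1.0]] [[-0.675, 0.737, 0.016, 0.455], [-0.51, -0.483, 0.712, 0.18], [0.533, 0.473, 0.702, -1.684], [0.0, 0.0, 0.0, 1.0]] ['frame', 'mtx', 'world_to_cam']
(384, 512, 3) [[420.7, 0.0, 250.0], [0.0, 420.7, 190.8], [0.0, 0.0, 1.0]] [[-0.025, -0.999, -0.027, -0.023], [0.98, -0.03, 0.196, -0.597], [-0.196, -0.021, 0.98, -1.349], [0.0, 0.0, 0.0, 1.0]] ['frame', 'mtx', 'world_to_cam']
time_s 0.1
joint_pos [-1.1774867841033905, 0.6157978116848603, -0.012632546931744692, 1.4247064158411888, 0.008107043233383677, 1.10340613821082, -0.04040412751175946]
eef_pos [0.26464001525012504, 0.5929523777364964, 0.23028064778104362]
eef_rot [[-0.9132, 0.4075, -0.0009], [0.4075, 0.9132, -0.0021], [-0.0, -0.0023, -1.0]]
force [-0.6419731457564195, -0.49943326084981265, -0.40153954993831575]
grip_width 0.0856267516568399
```

View pics/scene0.png

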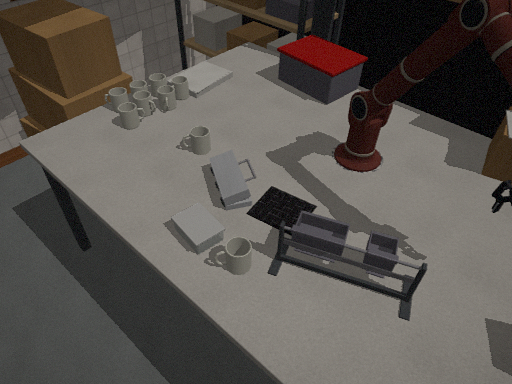

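View pics/top0.png

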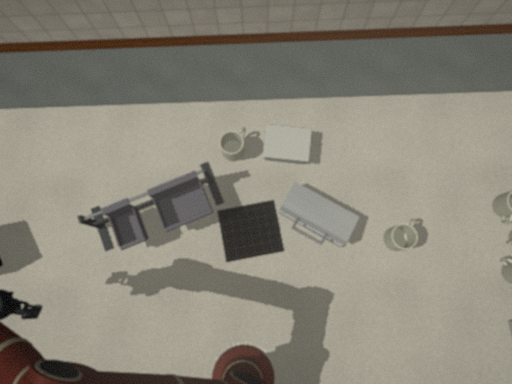

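Run:
```python
from h import *
s=load('top0'); f=cv2.cvtColor(s['frame'],cv2.COLOR_RGB2BGR)
f=np.clip(f*1.6,0,255).astype('uint8')
cv2.imwrite('pics/t1.png',cv2.resize(f[145:275,70:240],None,fx=4.6,fy=4.6,interpolation=cv2.INTER_CUBIC))
cv2.imwrite('pics/t2.png',cv2.resize(f[165:275,205:375],None,fx=4.6,fy=4.6,interpolation=cv2.INTER_CUBIC))
s=load('scene0'); f=cv2.cvtColor(s['frame'],cv2.COLOR_RGB2BGR)
f=np.clip(f*1.6,0,255).astype('uint8')
cv2.imwrite('pics/s1.png',cv2.resize(f[190:330,255:435],None,fx=4.4,fy=4.2,interpolation=cv2.INTER_CUBIC))
cv2.imwrite('pics/s2.png',cv2.resize(f[145:235,190:325],None,fx=5,fy=5,interpolation=cv2.INTER_CUBIC))
```

```text
(no output)
```

View pics/t1.png

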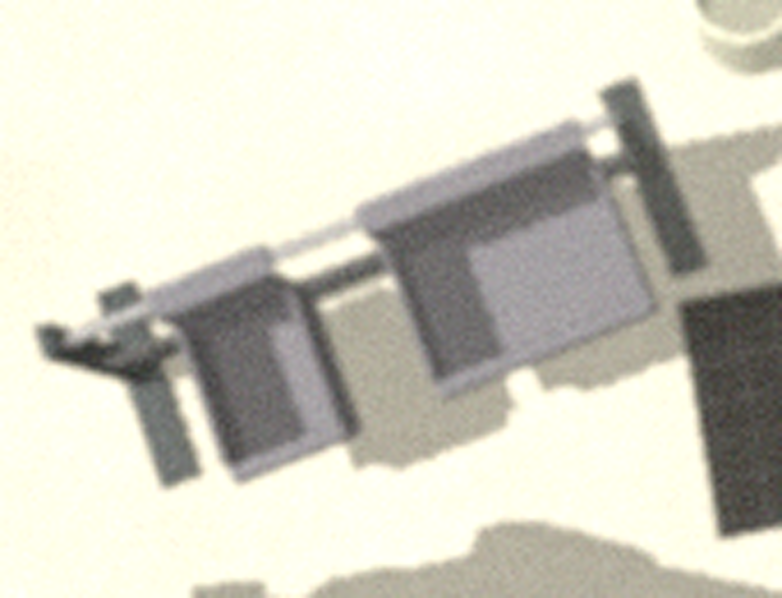

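View pics/t2.png

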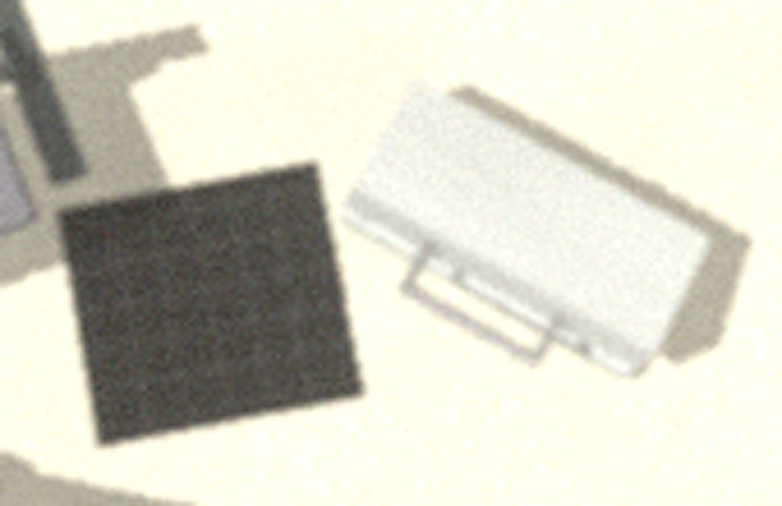

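View pics/s1.png

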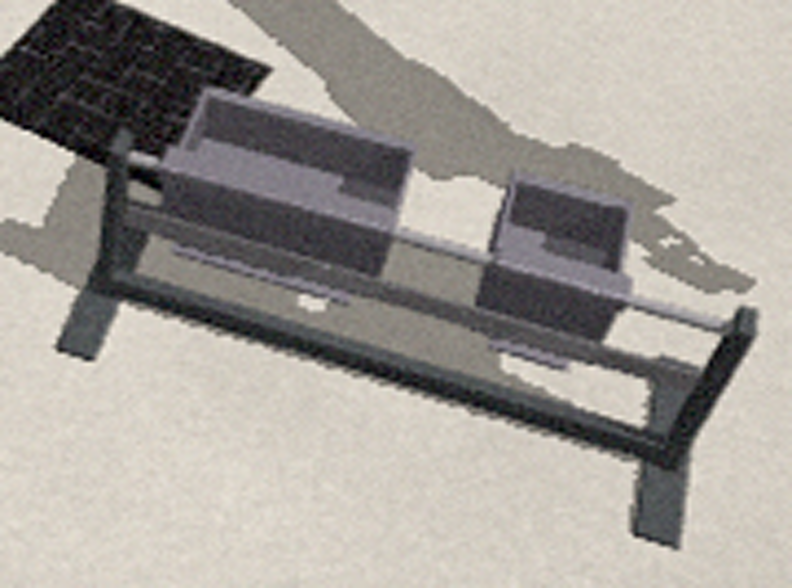

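View pics/s2.png

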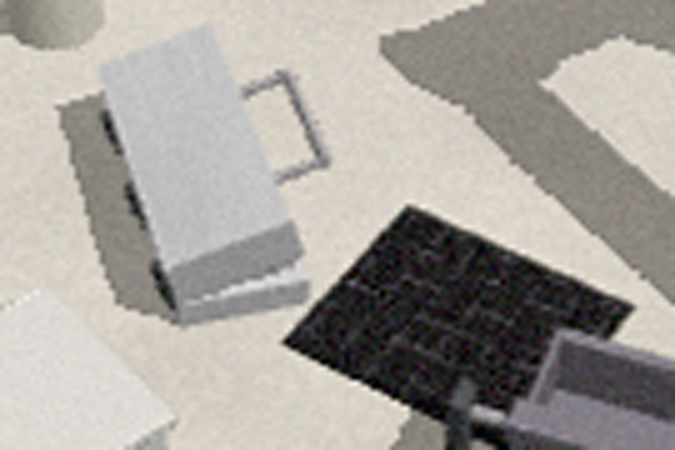

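```bash
cat > fit.py <<'E'
from h import *
from scipy.optimize import least_squares
T=load('top0');S=load('scene0')
t1=lambda u,v:(T,u/4.6+70,v/4.6+145); t2=lambda u,v:(T,u/4.6+205,v/4.6+165)
s1=lambda u,v:(S,u/4.4+255,v/4.2+190); s2=lambda u,v:(S,u/5+190,v/5+145)
def Rz(a): c,s=np.cos(a),np.sin(a); return np.array([[c,-s,0],[s,c,0],[0,0,1]])
def W(p,P): return np.array([p[0],p[1],0])+Rz(p[2])@np.array(P)
def lidp(a,P):
    h=np.array([.05,0,.024]); d=np.array(P)-h; c,s=np.cos(a),np.sin(a)
    # front (-x) goes up
    return h+np.array([c*d[0]+s*d[2],d[1],-s*d[0]+c*d[2]])
def run(f,p0,name):
    r=least_squares(lambda p:np.concatenate([(proj(s,w)-[u,v]).ravel() for w,(s,u,v) in f(p)]),p0,loss='soft_l1')
    print(name,r.x.round(4),'res',np.round(np.array([np.linalg.norm(proj(s,w)[0]-[u,v]) for w,(s,u,v) in f(r.x)]),1)); return r.x
mat=lambda p:[(W(p,[.09,.1,.003]),t2(58,210)),(W(p,[.09,-.1,.003]),t2(318,162)),(W(p,[-.09,-.1,.003]),t2(363,393)),(W(p,[-.09,.1,.003]),t2(100,443)),
 (W(p,[.09,-.1,.003]),s2(285,343)),(W(p,[-.09,-.1,.003]),s2(410,206)),(W(p,[-.09,.1,.003]),s2(634,306))]
def mould(p):
    L=lambda P:W(p,lidp(p[3],P))
    return [(L([.05,.12,.064]),t2(415,82)),(L([.05,-.12,.064]),t2(708,238)),(L([-.09,.055,.042]),t2(403,288)),(L([-.09,-.055,.042]),t2(535,362)),
 (L([.05,-.12,.064]),s2(100,65)),(L([-.05,-.12,.064]),s2(208,22)),(L([.05,.12,.064]),s2(168,268)),(W(p,[-.05,.12,0]),s2(310,300)),(W(p,[.05,.12,0]),s2(182,326)),
 (L([-.09,-.055,.042]),s2(285,72)),(L([-.09,.055,.042]),s2(327,162)),(W(p,[-.05,-.12,0]),t2(635,377)),(W(p,[-.05,.12,0]),t2(345,216))]
def bin_(p):
    B=lambda P:W(p,np.array(P)+[0,0,.07])
    return [(B([.073,-.08,.099]),t1(577,120)),(B([.073,.08,.099]),t1(356,208)),(B([-.063,-.08,.052]),t1(655,305)),(B([-.063,.08,.052]),t1(438,392)),
 (B([-.063,-.08,.052]),s1(213,88)),(B([-.063,.08,.052]),s1(413,150)),(B([.073,.08,.099]),s1(397,240))]
if __name__=='__main__':
    m=run(mat,[.6,0,0],'mat'); mo=run(mould,[.65,-.15,-.3,.2],'mould'); b=run(bin_,[.6,.2,.3],'bin')
    W_=lambda p,P:[round(float(x),4) for x in W(p,P)]
    print('rail bar',W_(b,[.064,0,.16]),'grip',W_(b,[-.057,0,.113]),'handle',W(mo,lidp(mo[3],[-.09,0,.042])),'hinge',W(mo,[.05,0,.024]))
    for s in(T,S): print('cam',-s['world_to_cam'][:3,:3].T@s['world_to_cam'][:3,3])
    ft=T['frame'].copy(); fs=S['frame'].copy()
    def line(a,b_):
        for s,f in((T,ft),(S,fs)):
            q=proj(s,[a,b_]); cv2.line(f,tuple(int(round(x)) for x in q[0]),tuple(int(round(x)) for x in q[1]),(0,255,0),1,cv2.LINE_AA)
    for fn,p,pts in((0,m,[[.09,.1,.003],[.09,-.1,.003],[-.09,-.1,.003],[-.09,.1,.003]]),):
        for i in range(4): line(W(p,pts[i]),W(p,pts[(i+1)%4]))
    for z in(0,.024):
        q=[W(mo,[sx*.05,sy*.12,z]) for sx,sy in((1,1),(1,-1),(-1,-1),(-1,1))]
        for i in range(4): line(q[i],q[(i+1)%4])
    q=[W(mo,lidp(mo[3],[sx*.05,sy*.12,.064])) for sx,sy in((1,1),(1,-1),(-1,-1),(-1,1))]
    for i in range(4): line(q[i],q[(i+1)%4])
    line(W(mo,lidp(mo[3],[-.09,.055,.042])),W(mo,lidp(mo[3],[-.09,-.055,.042])))
    for x,z in((-.063,.122),(.073,.169),(-.063,.07)): line(W(b,[x,.08,z]),W(b,[x,-.08,z]))
    line(W(b,[.064,.2,.16]),W(b,[.064,-.2,.16]))
    cv2.imwrite('pics/ot.png',cv2.resize(cv2.cvtColor(ft,cv2.COLOR_RGB2BGR)[140:280,70:370],None,fx=2.6,fy=2.6))
    cv2.imwrite('pics/os.png',cv2.resize(cv2.cvtColor(fs,cv2.COLOR_RGB2BGR)[140:330,190:435],None,fx=3,fy=3))
E
python3 fit.py
```

```text
mat [ 0.4708 -0.0353  0.1601] res [1.1 1.2 0.3 0.9 1.5 1.4 1.2]
mould [ 0.5108 -0.2632 -0.5353  0.2136] res [1.4 1.  0.4 1.2 1.2 0.9 0.8 0.8 0.7 0.5 0.2 2.  1.5]
bin [0.551  0.1782 0.3593] res [1.9 2.  0.4 0.6 2.1 3.2 2.5]
rail bar [0.6109, 0.2007, 0.16] grip [0.4976, 0.1581, 0.113] handle [ 0.4393642  -0.22089632  0.07126805] hinge [ 0.55376361 -0.28873809  0.024     ]
cam [ 0.31971226 -0.06915187  1.43828151]
cam [1.29596014 0.54713283 1.04676894]
```

View pics/ot.png

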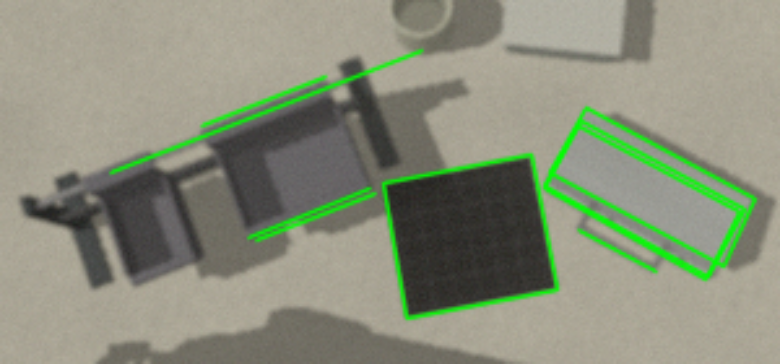

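View pics/os.png

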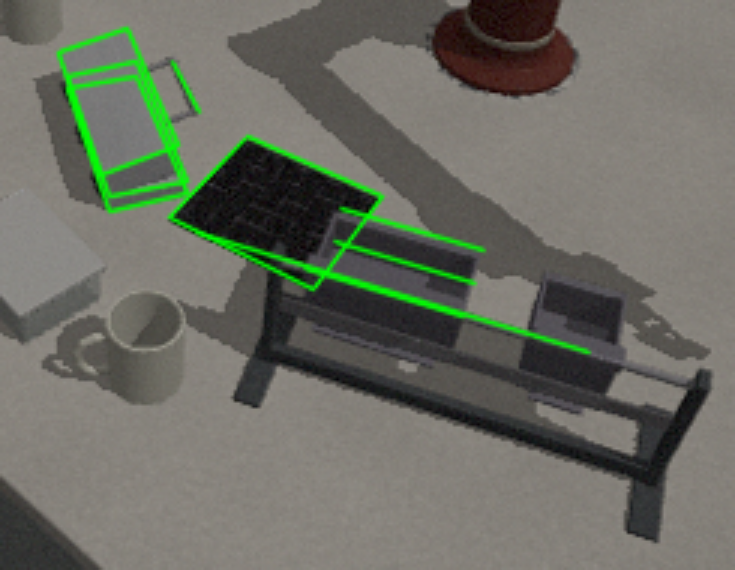

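Run:
```python
from h import *
for n,y0,y1,x0,x1,k,o in(('top0',165,240,145,225,9,'c1'),('scene0',205,275,285,355,9,'c2')):
    f=cv2.cvtColor(load(n)['frame'],cv2.COLOR_RGB2BGR)[y0:y1,x0:x1]
    f=np.clip(f.astype(float)*2,0,255).astype('uint8'); f=cv2.resize(f,None,fx=k,fy=k,interpolation=cv2.INTER_CUBIC)
    for i in range(0,x1-x0,10): cv2.putText(f,str(x0+i),(i*k,10),0,.4,(0,0,255),1); cv2.line(f,(i*k,12),(i*k,18),(0,0,255),1)
    for i in range(0,y1-y0,10): cv2.putText(f,str(y0+i),(0,i*k+4),0,.4,(0,0,255),1)
    cv2.imwrite(f'pics/{o}.png',f)
```

```text
(no output)
```

View pics/c1.png

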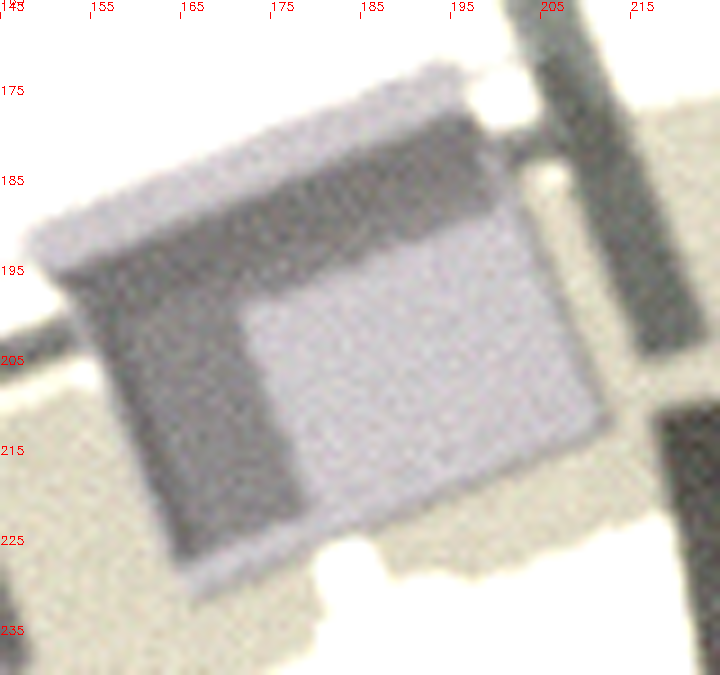

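View pics/c2.png

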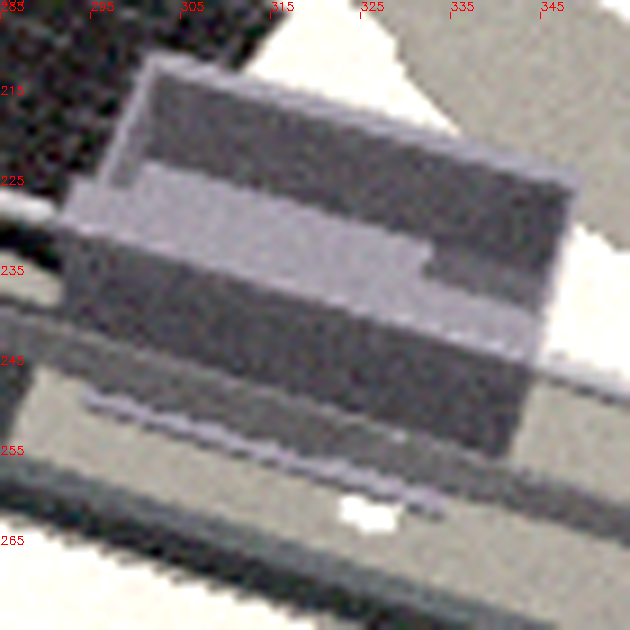

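```bash
cat > fit2.py <<'E'
from fit import *
def binf(p):
    lx,zo,tilt=p[3],p[4],p[5]
    def B(P):
        P=np.array(P)-[.064,0,.09]; c,s=np.cos(tilt),np.sin(tilt)
        P=np.array([c*P[0]+s*P[2],P[1],-s*P[0]+c*P[2]])
        return W(p,P+[.064,0,.16+zo])
    return [(B([lx,-.08,.099]),(T,196.7,172.8)),(B([lx,.08,.099]),(T,147.8,191.1)),(B([-.063,-.08,.052]),(T,212.8,211.7)),(B([-.063,.08,.052]),(T,166.4,230.8)),
 (B([.052,.08,.099]),(T,151.7,195.6)),(B([.052,-.08,.099]),(T,198.1,177.8)),
 (B([-.063,-.08,.052]),(S,301.7,211.1)),(B([-.063,.08,.052]),(S,348.9,225.6)),(B([lx,-.08,.099]),(S,291.9,229.7)),(B([lx,.08,.099]),(S,343.9,245.2))]
b=run(binf,[.57,.18,.36,.074,0,0],'free')
b=run(lambda p:binf(list(p)+[.075,0,0]),[.57,.18,.36],'fixed')
b=run(lambda p:binf(list(p[:3])+[.075,p[3],0]),[.57,.18,.36,0],'z')
E
python3 fit2.py
```

```text
free [ 0.5497  0.1764  0.3622  0.0671 -0.0119 -0.0169] res [0.5 1.  0.6 0.4 1.3 1.2 0.6 0.7 0.8 0.2]
fixed [0.5485 0.1745 0.3685] res [3.7 2.2 0.6 0.7 1.8 1.8 2.9 3.9 2.  1.1]
z [ 0.547   0.1754  0.3641 -0.0119] res [2.1 1.2 1.5 1.5 1.5 0.5 0.7 1.6 1.4 1.5]
```

Run:
```python
from fit import *
f=mat
for n,c in(('T',T),('S',S)):
    run(lambda p:[x for x in mat(p) if x[1][0] is c],[.5,0,.1],'mat'+n)
    run(lambda p:[x for x in mould(p) if x[1][0] is c],[.5,-.26,-.5,.2],'mould'+n)
import fit2
for n,c in(('T',T),('S',S)):
    run(lambda p:[x for x in fit2.binf(list(p)+[.075,0,0]) if x[1][0] is c],[.55,.17,.36],'bin'+n)
```

```text
matT [ 0.4696 -0.0366  0.1595] res [0.6 0.8 0.8 0.8]
mouldT [ 0.5117 -0.2658 -0.5405  0.1478] res [1.1 1.3 0.7 1.5 1.5 0.7]
matS [ 0.4751 -0.0304  0.1669] res [0.5 0.3 0.8]
mouldS [ 0.5127 -0.2603 -0.5327  0.2409] res [1.2 0.6 0.3 0.3 0.  0.3 0.2]
free [ 0.5497  0.1764  0.3622  0.0671 -0.0119 -0.0169] res [0.5 1.  0.6 0.4 1.3 1.2 0.6 0.7 0.8 0.2]
fixed [0.5485 0.1745 0.3685] res [3.7 2.2 0.6 0.7 1.8 1.8 2.9 3.9 2.  1.1]
z [ 0.547   0.1754  0.3641 -0.0119] res [2.1 1.2 1.5 1.5 1.5 0.5 0.7 1.6 1.4 1.5]
binT [0.5452 0.1732 0.3555] res [2.3 1.6 1.9 1.5 1.4 0.9]
binS [0.5551 0.1791 0.3748] res [1.1 2.3 1.5 1. ]
```

```bash
cat > to.py <<'E'
import sys
from h import *
from scipy.spatial.transform import Rotation as Ro
# usage: to.py x y z [yaw_of_tool_y_deg]  -> tool-frame shift and tool-z twist (tool vertical)
def to(x,y,z,yd=None,quiet=False):
    s=manip.read_state(); R=np.array(s['eef_rot']); p=np.array(s['eef_pos'])
    d=R.T@(np.array([x,y,z])-p); print('now',p.round(4),'tooly yaw',np.degrees(np.arctan2(R[1,1],R[0,1])).round(2),'t',round(s['time_s'],2),'w',round(s['grip_width'],4),'F',np.round(s['force'],1))
    print('shift in tool axes',d.round(4),'dist',np.linalg.norm(d).round(3))
    if yd is not None:
        a=np.radians(yd); Y=np.array([np.cos(a),np.sin(a),0]); Z=np.array([0,0,-1.]); Rt=np.c_[np.cross(Y,Z),Y,Z]
        print('twist deg (tool)',np.degrees(Ro.from_matrix(R.T@Rt).as_rotvec()).round(2), 'j7',round(s['joint_pos'][6],2))
if __name__=='__main__': to(*map(float,sys.argv[1:]))
E
python3 -m jog '{"twist":[[0,0,0],[0,0,0],[0,0,0],[0,0,0],[0,0,0],[0,0,0],[0,0,0],[0,0,0],[0,0,0],[0,0,0]],"linear":[[-0.039,-0.030,0],[-0.039,-0.030,0],[-0.039,-0.030,0],[-0.039,-0.030,0],[-0.039,-0.030,0],[-0.039,-0.030,0],[-0.039,-0.030,0],[-0.039,-0.030,0],[-0.039,-0.030,0],[-0.039,-0.030,0]],"gripper":[0,0,0,0,0,0,0,0,0,0]}'
python3 -m jog '{"twist":[[0,0,9],[0,0,9],[0,0,9],[0,0,9],[0,0,9],[0,0,0],[0,0,0]],"linear":[[0,0,0],[0,0,0],[0,0,0],[0,0,0],[0,0,0],[0,0,0],[0,0,0]],"gripper":[0,0,0,0,0,0,0]}'
python3 to.py 0.496 0.157 0.2 21
python3 - <<'E'
from h import *
for n in('scene','top'):
    s=shot(n,n+'1'); print(proj(s,np.array(manip.read_state()['eef_pos'])))
    f=cv2.cvtColor(s['frame'],cv2.COLOR_RGB2BGR); 
    x0,y0=(140,130) if n=='top' else (275,160)
    f=f[y0:y0+130,x0:x0+150]; f=np.clip(f.astype(float)*1.7,0,255).astype('uint8')
    cv2.imwrite(f'pics/{n}1c.png',cv2.resize(f,None,fx=4.5,fy=4.5,interpolation=cv2.INTER_CUBIC))
E
```

```text
time_s: 1.35
eef_pos: [0.4991, 0.1591, 0.231]
eef_rot: [[-0.913, 0.407, -0.001], [0.407, 0.913, -0.0], [0.001, -0.0, -1.0]]
force: [0.6, 0.6, 0.5]
grip_width: 0.0856
time_s: 2.22
eef_pos: [0.4986, 0.1607, 0.2311]
eef_rot: [[-0.36, 0.933, -0.001], [0.933, 0.36, -0.0], [0.0, -0.001, -1.0]]
force: [-0.1, 0.3, 0.4]
grip_width: 0.0853
now [0.4986 0.1607 0.2311] tooly yaw 21.09 t 2.23 w 0.0853 F [-0.1  0.3  0.4]
shift in tool axes [-0.0025 -0.0037  0.0311] dist 0.031
twist deg (tool) [-0.04 -0.    0.09] j7 0.14
[[331.66449695 193.44052742]]
[[180.53533035 214.04866072]]
```

View pics/scene1c.png

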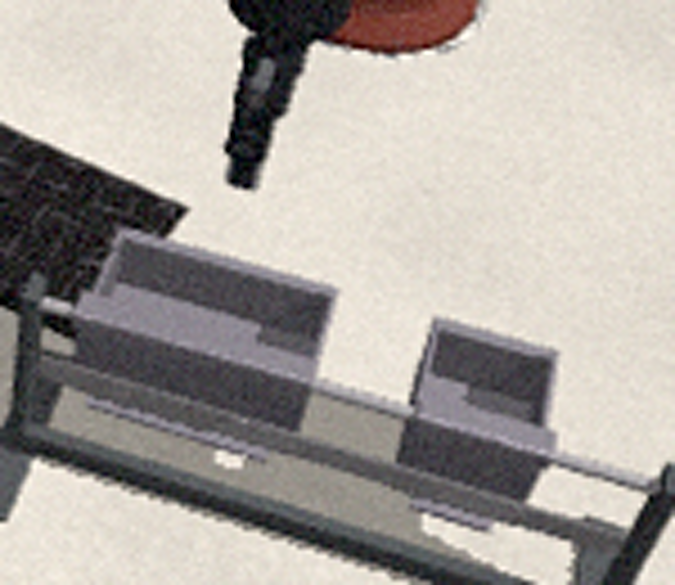

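View pics/top1c.png

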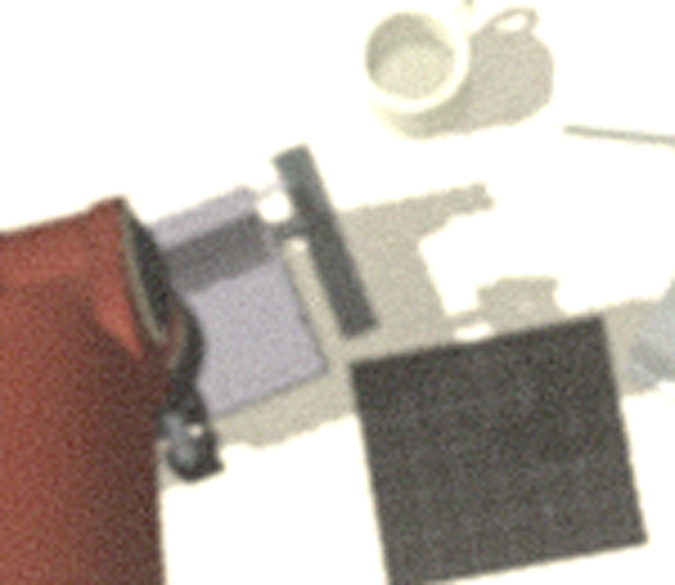

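Run:
```python
from h import *
p=np.array(manip.read_state()['eef_pos']);R=np.array(manip.read_state()['eef_rot'])
for n in('scene1','top1'):
    s=load(n)
    for dy in(-.057,-.043,.043,.057):
      for dx in (-.011,.011):
        print(n,dx,dy,proj(s,p+R@[dx,dy,-.013])[0].round(1))
```

```text
scene1 -0.011 -0.057 [333.1 177.7]
scene1 0.011 -0.057 [340.  179.5]
scene1 -0.011 -0.043 [332.  180.5]
scene1 0.011 -0.043 [339.1 182.3]
scene1 -0.011 0.043 [325.3 198.7]
scene1 0.011 0.043 [332.7 200.7]
scene1 -0.011 0.057 [324.2 201.8]
scene1 0.011 0.057 [331.6 203.8]
top1 -0.011 -0.057 [190.3 230.2]
top1 0.011 -0.057 [183.1 233.2]
top1 -0.011 -0.043 [188.5 225.7]
top1 0.011 -0.043 [181.4 228.6]
top1 -0.011 0.043 [178.  198.4]
top1 0.011 0.043 [170.9 201.3]
top1 -0.011 0.057 [176.3 194. ]
top1 0.011 0.057 [169.3 196.9]
```

```bash
python3 -m jog '{"twist":[[0,0,0],[0,0,0],[0,0,0],[0,0,0]],"linear":[[0,0,0.04],[0,0,0.04],[0,0,0],[0,0,0]],"gripper":[0.3,0.3,0.3,0.3]}'
python3 - <<'E'
from h import *
p=np.array(manip.read_state()['eef_pos']);R=np.array(manip.read_state()['eef_rot'])
for n in('scene','top'):
    s=shot(n,n+'2'); print(proj(s,p))
    f=cv2.cvtColor(s['frame'],cv2.COLOR_RGB2BGR); 
    x0,y0=(140,150) if n=='top' else (285,180)
    f=f[y0:y0+90,x0:x0+80]; f=np.clip(f.astype(float)*1.7,0,255).astype('uint8')
    cv2.imwrite(f'pics/{n}2c.png',cv2.resize(f,None,fx=6.5,fy=6.5,interpolation=cv2.INTER_CUBIC))
E
```

```text
time_s: 2.82
eef_pos: [0.4998, 0.1608, 0.1525]
eef_rot: [[-0.358, 0.934, 0.002], [0.934, 0.358, 0.001], [-0.0, 0.002, -1.0]]
force: [0.1, 0.2, 0.9]
grip_width: 0.06
[[327.53512956 211.50311287]]
[[185.29146512 217.27487046]]
```

View pics/scene2c.png

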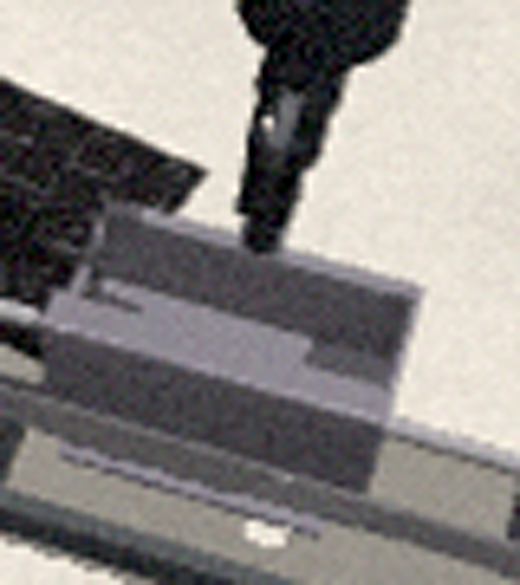

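View pics/top2c.png

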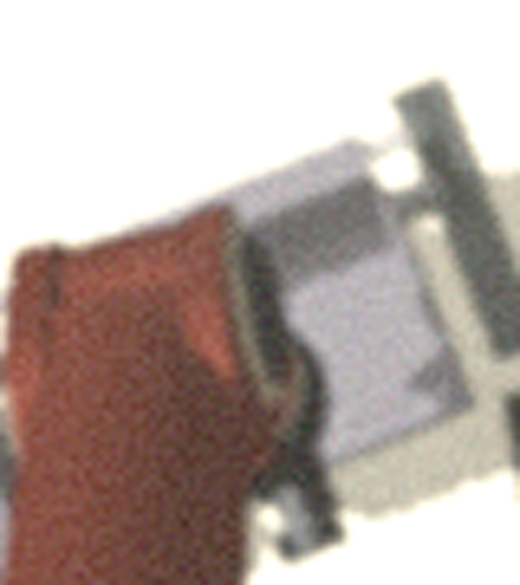

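```bash
python3 -m jog '{"twist":[[0,0,0],[0,0,0],[0,0,0],[0,0,0],[0,0,0]],"linear":[[0,0,0.03],[0,0,0.028],[0,0,0],[0,0,0],[0,0,0]],"gripper":[0.3,0.3,0.3,0.3,0.3]}'
python3 - <<'E'
from h import *
for n in('scene','top'):
    s=shot(n,n+'3'); 
    f=cv2.cvtColor(s['frame'],cv2.COLOR_RGB2BGR); 
    x0,y0=(140,150) if n=='top' else (285,180)
    f=f[y0:y0+90,x0:x0+80]; f=np.clip(f.astype(float)*1.7,0,255).astype('uint8')
    cv2.imwrite(f'pics/{n}3c.png',cv2.resize(f,None,fx=6.5,fy=6.5,interpolation=cv2.INTER_CUBIC))
E
```

```text
time_s: 3.55
eef_pos: [0.4999, 0.161, 0.0948]
eef_rot: [[-0.358, 0.934, 0.003], [0.934, 0.358, 0.001], [-0.0, 0.003, -1.0]]
force: [-0.6, 0.3, -0.3]
grip_width: 0.0594
```

View pics/scene3c.png

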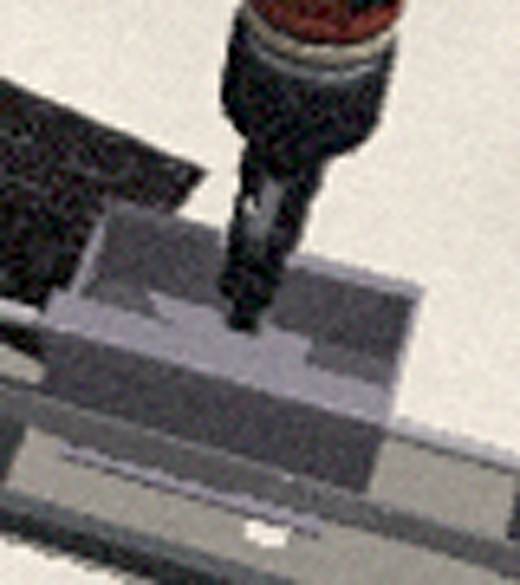

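View pics/top3c.png

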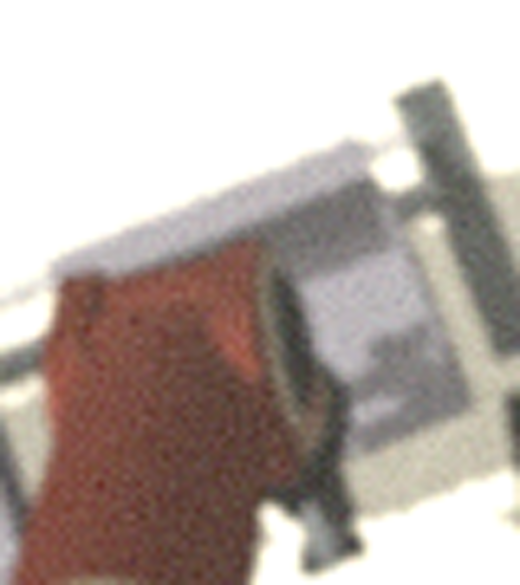

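```bash
python3 -m jog '{"twist":[[0,0,0],[0,0,0],[0,0,0],[0,0,0]],"linear":[[0,0,0],[0,0,0],[0,0,0],[0,0,0]],"gripper":[0.5,0.55,0.6,0.6]}'
python3 -m jog '{"twist":[[0,0,0],[0,0,0],[0,0,0],[0,0,0]],"linear":[[0,0,0],[0,0,0],[0,0,0],[0,0,0]],"gripper":[0.65,0.7,0.7,0.75]}'
```

```text
time_s: 4.15
eef_pos: [0.4987, 0.1606, 0.0933]
eef_rot: [[-0.358, 0.934, -0.0], [0.934, 0.358, -0.0], [-0.0, -0.0, -1.0]]
force: [-0.1, -0.0, 0.1]
grip_width: 0.034
time_s: 4.65
eef_pos: [0.4988, 0.1606, 0.0933]
eef_rot: [[-0.358, 0.934, -0.0], [0.934, 0.358, -0.0], [-0.0, -0.0, -1.0]]
force: [0.3, 0.3, -1.1]
grip_width: 0.0212
```

```bash
python3 -m jog '{"twist":[[0,0,0],[0,0,0],[0,0,0],[0,0,0]],"linear":[[0,0,0],[0,0,0],[0,0,0],[0,0,0]],"gripper":[0.8,0.85,0.9,0.9]}'
python3 -m jog '{"twist":[[0,0,0],[0,0,0],[0,0,0]],"linear":[[0,0,0],[0,0,0],[0,0,0]],"gripper":[1,1,1]}'; python3 to.py 0.5 .16 .09 21
```

```text
time_s: 5.15
eef_pos: [0.497, 0.16, 0.0932]
eef_rot: [[-0.358, 0.934, -0.004], [0.934, 0.358, -0.001], [0.0, -0.004, -1.0]]
force: [-5.1, -1.7, 5.3]
grip_width: 0.0112
time_s: 5.52
eef_pos: [0.497, 0.16, 0.0931]
eef_rot: [[-0.358, 0.934, -0.004], [0.934, 0.358, -0.001], [0.0, -0.004, -1.0]]
force: [-5.1, -1.4, 4.4]
grip_width: 0.0114
now [0.497  0.16   0.0931] tooly yaw 20.95 t 5.53 w 0.0114 F [-5.1 -1.4  4.4]
shift in tool axes [-0.001   0.0028  0.0031] dist 0.004
twist deg (tool) [-0.22 -0.02 -0.05] j7 0.2
```

```bash
python3 -m jog '{"twist":[[2,0,0],[2,0,0],[2,0,0],[0,0,0]],"linear":[[0,-0.0023,-0.0043],[0,-0.0023,-0.0043],[0,-0.0023,-0.0043],[0,0,0]],"gripper":[1,1,1,1]}'
python3 -m jog '{"twist":[[2,0,0],[2,0,0],[2,0,0],[0,0,0],[0,0,0]],"linear":[[0,-0.0023,-0.0043],[0,-0.0023,-0.0043],[0,-0.0023,-0.0043],[0,0,0],[0,0,0]],"gripper":[1,1,1,1,1]}'
python3 - <<'E'
from h import *
for n in('scene','top'):
    s=shot(n,n+'4'); 
    f=cv2.cvtColor(s['frame'],cv2.COLOR_RGB2BGR); 
    x0,y0=(140,150) if n=='top' else (285,180)
    f=f[y0:y0+90,x0:x0+80]; f=np.clip(f.astype(float)*1.7,0,255).astype('uint8')
    cv2.imwrite(f'pics/{n}4c.png',cv2.resize(f,None,fx=6.5,fy=6.5,interpolation=cv2.INTER_CUBIC))
E
```

```text
time_s: 6.02
eef_pos: [0.4939, 0.1589, 0.1063]
eef_rot: [[-0.358, 0.929, -0.095], [0.934, 0.356, -0.037], [-0.0, -0.102, -0.995]]
force: [0.8, 0.1, -2.4]
grip_width: 0.0109
time_s: 6.65
eef_pos: [0.4878, 0.1565, 0.1198]
eef_rot: [[-0.357, 0.914, -0.194], [0.934, 0.35, -0.074], [0.0, -0.208, -0.978]]
force: [-0.3, 0.1, -1.8]
grip_width: 0.0108
```

View pics/scene4c.png

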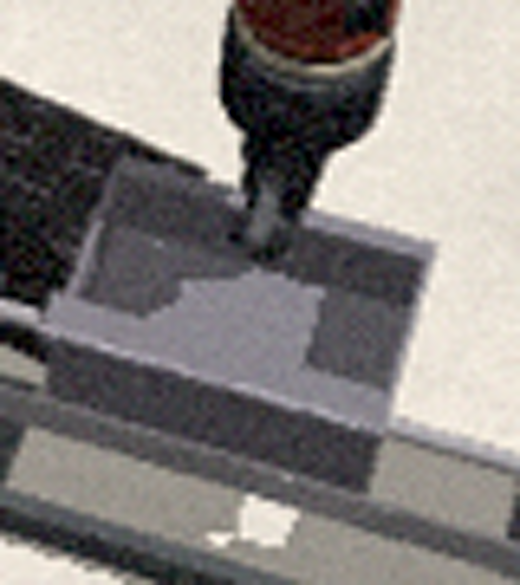

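```bash
python3 -m jog '{"twist":[[0,0,0],[0,0,0],[0,0,0],[0,0,0],[0,0,0]],"linear":[[0,0,-0.004],[0,0,-0.004],[0,0,-0.004],[0,0,-0.005],[0,0,0]],"gripper":[1,1,1,1,1]}'
python3 - <<'E'
from h import *
for n in('scene',):
    s=shot(n,n+'5'); 
    f=cv2.cvtColor(s['frame'],cv2.COLOR_RGB2BGR); 
    x0,y0=(140,150) if n=='top' else (285,180)
    f=f[y0:y0+90,x0:x0+80]; f=np.clip(f.astype(float)*1.7,0,255).astype('uint8')
    cv2.imwrite(f'pics/{n}5c.png',cv2.resize(f,None,fx=6.5,fy=6.5,interpolation=cv2.INTER_CUBIC))
E
```

```text
time_s: 7.38
eef_pos: [0.4918, 0.1579, 0.1373]
eef_rot: [[-0.358, 0.914, -0.193], [0.934, 0.35, -0.074], [-0.0, -0.207, -0.978]]
force: [-0.0, 0.7, -1.2]
grip_width: 0.011
```

View pics/scene5c.png

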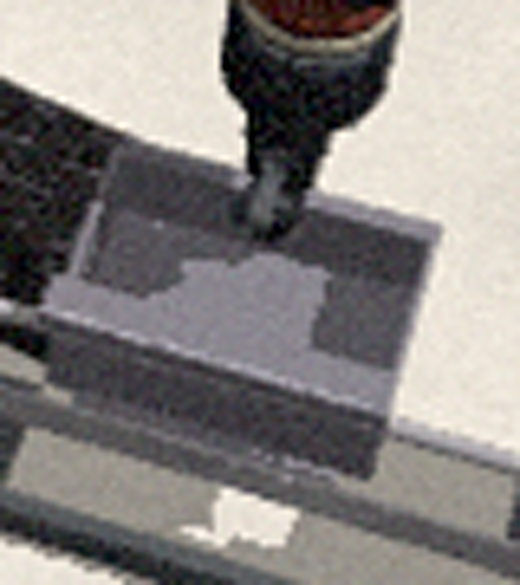

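```bash
python3 -m jog '{"twist":[[0,0,0],[0,0,0],[0,0,0],[0,0,0],[0,0,0]],"linear":[[0,-0.016,-0.003],[0,-0.016,-0.003],[0,-0.016,-0.003],[0,-0.016,-0.003],[0,0,0]],"gripper":[1,1,1,1,1]}'
python3 to.py 0.5 .16 .09 21
python3 - <<'E'
from h import *
for n in('scene','top'):
    s=shot(n,n+'6'); 
    f=cv2.cvtColor(s['frame'],cv2.COLOR_RGB2BGR); 
    x0,y0=(130,150) if n=='top' else (265,180)
    f=f[y0:y0+110,x0:x0+120]; f=np.clip(f.astype(float)*1.7,0,255).astype('uint8')
    cv2.imwrite(f'pics/{n}6c.png',cv2.resize(f,None,fx=5,fy=5,interpolation=cv2.INTER_CUBIC))
E
```

```text
time_s: 8.05
eef_pos: [0.4342, 0.1359, 0.1626]
eef_rot: [[-0.357, 0.914, -0.194], [0.934, 0.349, -0.074], [0.0, -0.208, -0.978]]
force: [0.2, 0.4, -1.6]
grip_width: 0.0108
now [0.4342 0.1359 0.1626] tooly yaw 20.93 t 8.05 w 0.0108 F [ 0.2  0.4 -1.6]
shift in tool axes [-0.001   0.0836  0.0565] dist 0.101
twist deg (tool) [-11.98  -0.02  -0.07] j7 0.15
```

View pics/scene6c.png

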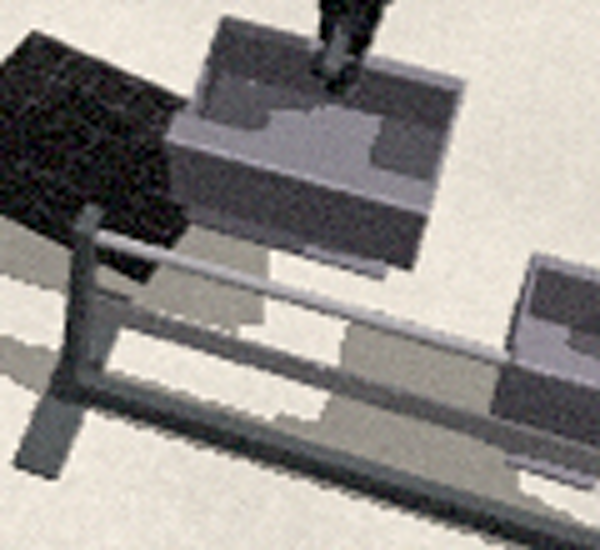

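View pics/top6c.png

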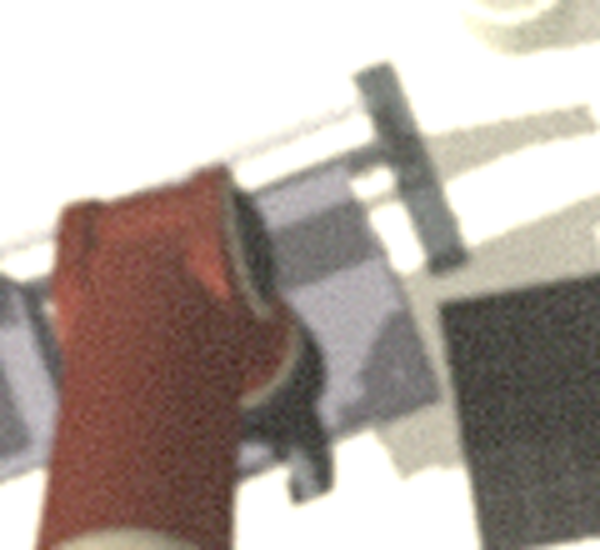

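```bash
python3 -m jog '{"twist":[[-3,0,0],[-3,0,0],[-3,0,0],[-3,0,0],[0,0,4],[0,0,4],[0,0,3.6],[0,0,0],[0,0,0]],"linear":[[0,0,0],[0,0,0],[0,0,0],[0,0,0],[0,0,0],[0,0,0],[0,0,0],[0,0,0],[0,0,0]],"gripper":[1,1,1,1,1,1,1,1,1]}'
python3 to.py 0.435 -0.0345 .15 9.3
```

```text
time_s: 9.28
eef_pos: [0.4354, 0.1365, 0.1617]
eef_rot: [[-0.164, 0.987, -0.0], [0.987, 0.164, -0.0], [-0.0, -0.0, -1.0]]
force: [-0.6, -0.5, -1.8]
grip_width: 0.011
now [0.4354 0.1365 0.1617] tooly yaw 9.41 t 9.28 w 0.011 F [-0.6 -0.5 -1.8]
shift in tool axes [-0.1686 -0.0284  0.0117] dist 0.171
twist deg (tool) [-0.01  0.01  0.11] j7 0.01
```

```bash
python3 -m jog '{"twist":[[0,0,0],[0,0,0],[0,0,0],[0,0,0],[0,0,0],[0,0,0],[0,0,0],[0,0,0],[0,0,0]],"linear":[[-0.0281,-0.0047,0],[-0.0281,-0.0047,0],[-0.0281,-0.0047,0],[-0.0281,-0.0047,0],[-0.0281,-0.0047,0],[-0.0281,-0.0047,0],[0,0,0.04],[0,0,0.04],[0,0,0]],"gripper":[1,1,1,1,1,1,1,1,1]}'
python3 to.py 0.435 -0.0345 .03 9.3
python3 - <<'E'
from h import *
for n in('scene','top'):
    s=shot(n,n+'7'); 
    f=cv2.cvtColor(s['frame'],cv2.COLOR_RGB2BGR); 
    x0,y0=(190,150) if n=='top' else (210,140)
    f=f[y0:y0+120,x0:x0+140]; f=np.clip(f.astype(float)*1.7,0,255).astype('uint8')
    cv2.imwrite(f'pics/{n}7c.png',cv2.resize(f,None,fx=5,fy=5,interpolation=cv2.INTER_CUBIC))
E
```

```text
time_s: 10.4
eef_pos: [0.4329, -0.0346, 0.08]
eef_rot: [[-0.163, 0.987, -0.006], [0.987, 0.163, 0.0], [0.001, -0.006, -1.0]]
force: [-0.4, -0.3, -1.3]
grip_width: 0.0112
now [ 0.4329 -0.0346  0.08  ] tooly yaw 9.35 t 10.4 w 0.0112 F [-0.4 -0.3 -1.3]
shift in tool axes [-0.0003  0.0024  0.05  ] dist 0.05
twist deg (tool) [-0.36 -0.08  0.05] j7 0.47
```

View pics/scene7c.png

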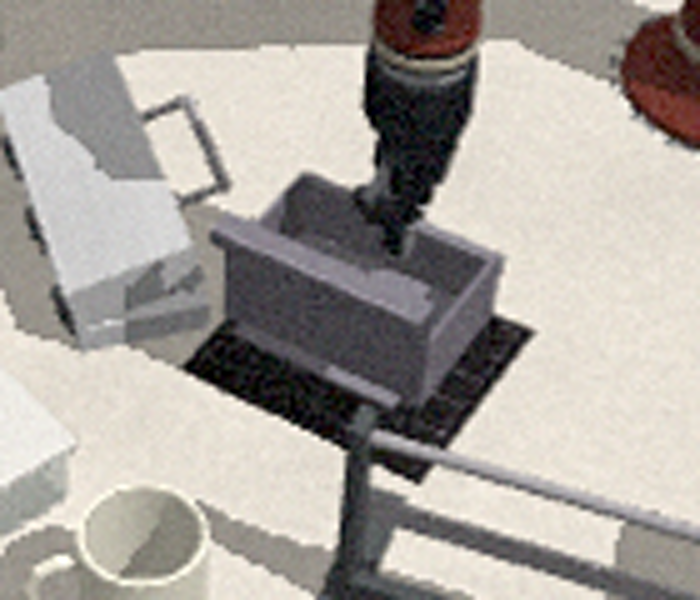

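View pics/top7c.png

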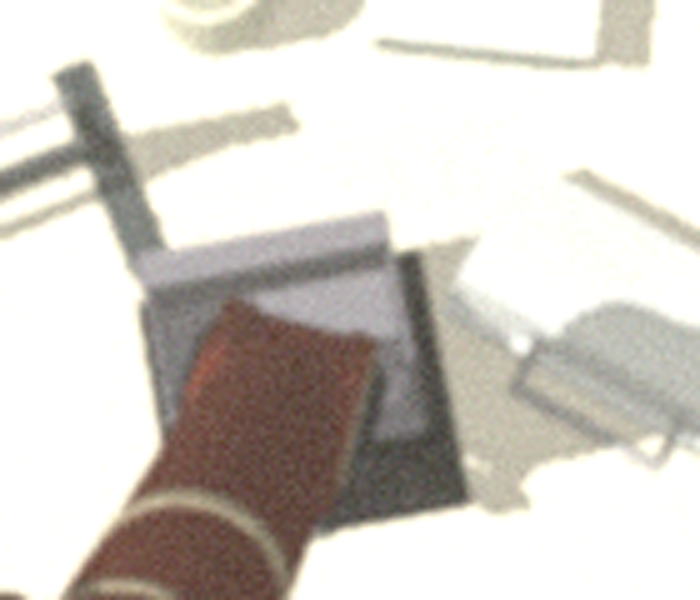

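```bash
python3 -m jog '{"twist":[[0,0,0],[0,0,0],[0,0,0],[0,0,0],[0,0,0]],"linear":[[-0.004,0.003,0.025],[0,0,0.019],[0,0,0.004],[0,0,0.003],[0,0,0]],"gripper":[1,1,1,1,1]}'
python3 to.py 0.435 -0.0395 .026 9.3
```

```text
time_s: 11.12
eef_pos: [0.4391, -0.0381, 0.0316]
eef_rot: [[-0.163, 0.987, 0.002], [0.987, 0.163, -0.0], [-0.0, 0.002, -1.0]]
force: [-0.4, -0.0, -2.1]
grip_width: 0.0112
now [ 0.4391 -0.0381  0.0316] tooly yaw 9.36 t 11.12 w 0.0112 F [-0.4 -0.  -2.1]
shift in tool axes [-0.0007 -0.0042  0.0056] dist 0.007
twist deg (tool) [0.1  0.02 0.06] j7 0.51
```

```bash
python3 -m jog '{"twist":[[0,0,0],[0,0,0],[0,0,0]],"linear":[[0,0,0.002],[0,0,0],[0,0,0]],"gripper":[1,1,1]}'
python3 -m jog '{"twist":[[0,0,0],[0,0,0],[0,0,0]],"linear":[[0,0,0.002],[0,0,0],[0,0,0]],"gripper":[1,1,1]}'
```

```text
time_s: 11.5
eef_pos: [0.4384, -0.0381, 0.0289]
eef_rot: [[-0.162, 0.987, 0.0], [0.987, 0.162, -0.0], [-0.0, 0.0, -1.0]]
force: [-0.1, 0.5, -2.9]
grip_width: 0.0111
time_s: 11.88
eef_pos: [0.4384, -0.0381, 0.0268]
eef_rot: [[-0.162, 0.987, -0.0], [0.987, 0.162, -0.0], [0.0, -0.0, -1.0]]
force: [0.1, -0.6, -1.7]
grip_width: 0.0108
```

```bash
python3 -m jog '{"twist":[[0,0,0],[0,0,0],[0,0,0]],"linear":[[0,0,0.001],[0,0,0],[0,0,0]],"gripper":[1,1,1]}'
python3 -m jog '{"twist":[[0,0,0],[0,0,0],[0,0,0]],"linear":[[0,0,0.001],[0,0,0],[0,0,0]],"gripper":[1,1,1]}'
```

```text
time_s: 12.25
eef_pos: [0.4384, -0.0381, 0.0262]
eef_rot: [[-0.162, 0.987, 0.0], [0.987, 0.162, 0.0], [0.0, 0.0, -1.0]]
force: [-0.6, 0.4, 4.4]
grip_width: 0.0111
time_s: 12.62
eef_pos: [0.4385, -0.0381, 0.0261]
eef_rot: [[-0.162, 0.987, 0.001], [0.987, 0.162, 0.0], [0.0, 0.001, -1.0]]
force: [-3.8, 0.5, 16.6]
grip_width: 0.0112
```

```bash
python3 -m jog '{"twist":[[0,0,0],[0,0,0],[0,0,0],[0,0,0],[0,0,0]],"linear":[[0,0,-0.0015],[0,0,0],[0,0,0],[0,0,0],[0,0,0]],"gripper":[1,0.8,0.5,0.5,0.5]}'
python3 -m jog '{"twist":[[0,0,0],[0,0,0],[0,0,0],[0,0,0],[0,0,0],[0,0,0]],"linear":[[0,0,-0.02],[0,0,-0.03],[0,0,-0.04],[0,0,-0.04],[0,0,0],[0,0,0]],"gripper":[0.5,0.5,0.5,0.5,0.5,0.5]}'
python3 - <<'E'
from h import *
for n in('scene','top'):
    s=shot(n,n+'8'); 
    f=cv2.cvtColor(s['frame'],cv2.COLOR_RGB2BGR); 
    x0,y0=(190,150) if n=='top' else (190,130)
    f=f[y0:y0+120,x0:x0+150]; f=np.clip(f.astype(float)*1.7,0,255).astype('uint8')
    cv2.imwrite(f'pics/{n}8c.png',cv2.resize(f,None,fx=5,fy=5,interpolation=cv2.INTER_CUBIC))
E
```

```text
time_s: 13.25
eef_pos: [0.4384, -0.0381, 0.0262]
eef_rot: [[-0.162, 0.987, -0.0], [0.987, 0.162, -0.0], [-0.0, -0.0, -1.0]]
force: [-0.2, 0.3, 0.1]
grip_width: 0.0426
time_s: 14.0
eef_pos: [0.4378, -0.0379, 0.1559]
eef_rot: [[-0.163, 0.987, -0.001], [0.987, 0.163, 0.0], [0.0, -0.001, -1.0]]
force: [-0.9, 0.9, -0.5]
grip_width: 0.0424
```

View pics/scene8c.png

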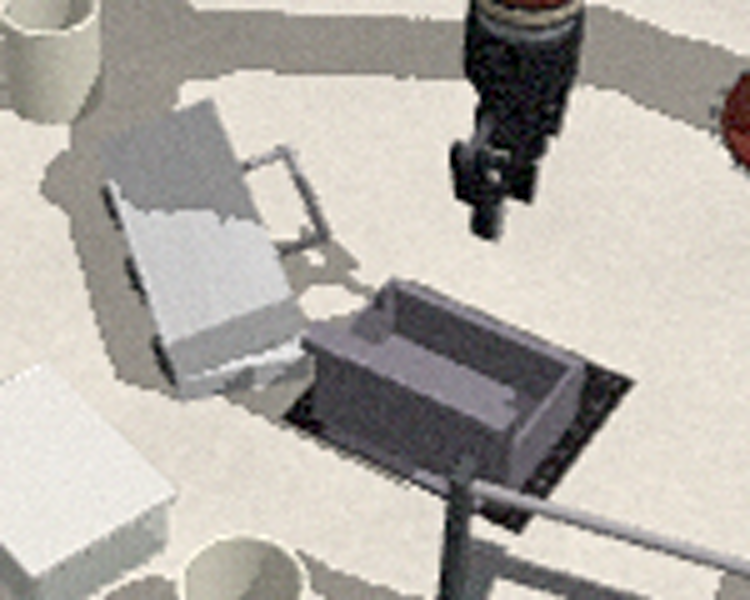

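View pics/top8c.png

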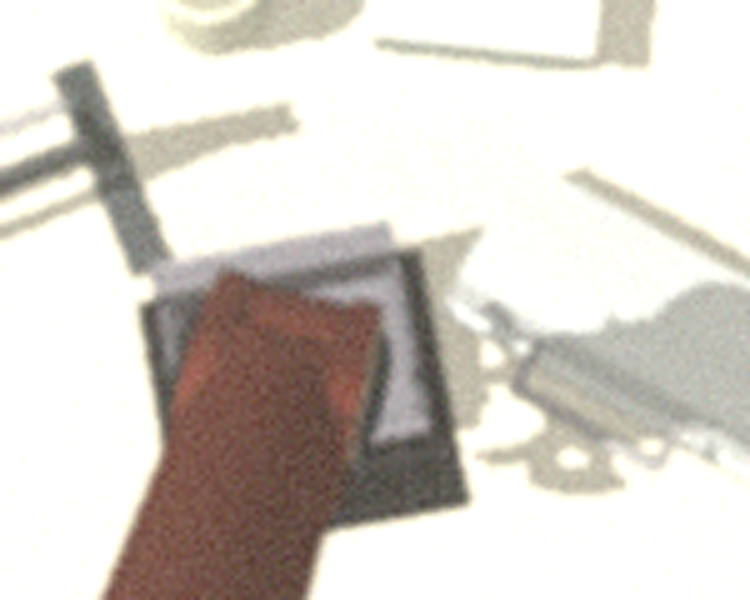

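```bash
python3 -m jog '{"twist":[[0,0,0],[0,0,0],[0,0,0],[0,0,0],[0,0,10],[0,0,10],[0,0,10],[0,0,10],[0,0,0]],"linear":[[-0.045,-0.007,0],[-0.045,-0.007,0],[-0.045,-0.007,0],[-0.046,-0.007,0],[0,0,0],[0,0,0],[0,0,0],[0,0,0],[0,0,0]],"gripper":[0.6,0.6,0.65,0.65,0.65,0.65,0.65,0.65,0.65]}'
python3 to.py 0.4394 -0.2209 .0523 -30.7
python3 - <<'E'
from h import *
for n in('scene','top'):
    s=shot(n,n+'9'); print(proj(s,manip.read_state()['eef_pos']))
    f=cv2.cvtColor(s['frame'],cv2.COLOR_RGB2BGR); 
    x0,y0=(270,160) if n=='top' else (190,110)
    f=f[y0:y0+100,x0:x0+110]; f=np.clip(f.astype(float)*1.7,0,255).astype('uint8')
    cv2.imwrite(f'pics/{n}9c.png',cv2.resize(f,None,fx=6,fy=6,interpolation=cv2.INTER_CUBIC))
E
```

```text
time_s: 15.22
eef_pos: [0.4396, -0.2208, 0.1551]
eef_rot: [[0.508, 0.861, -0.003], [0.861, -0.508, 0.0], [-0.001, -0.003, -1.0]]
force: [0.4, 0.5, 0.1]
grip_width: 0.0295
now [ 0.4396 -0.2208  0.1551] tooly yaw -30.53 t 15.22 w 0.0295 F [0.4 0.5 0.1]
shift in tool axes [-0.      0.0002  0.1028] dist 0.103
twist deg (tool) [-0.16  0.07  0.17] j7 0.25
[[251.69331572 151.02229171]]
[[310.22073204 233.21145652]]
```

View pics/scene9c.png

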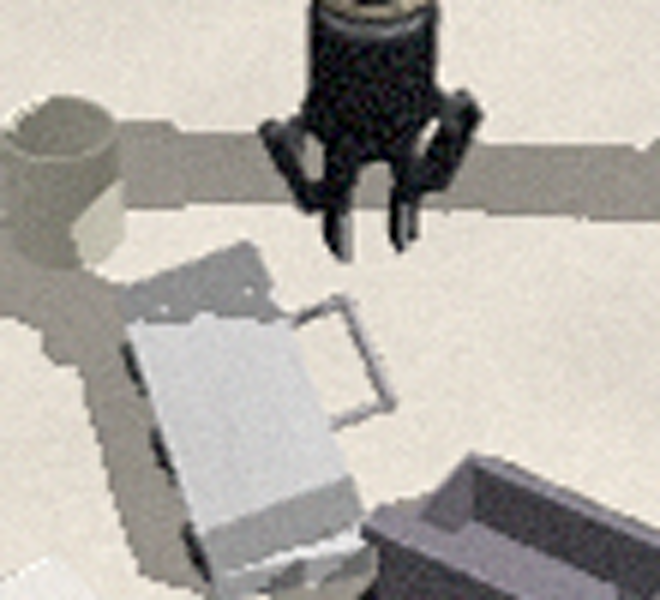

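View pics/top9c.png

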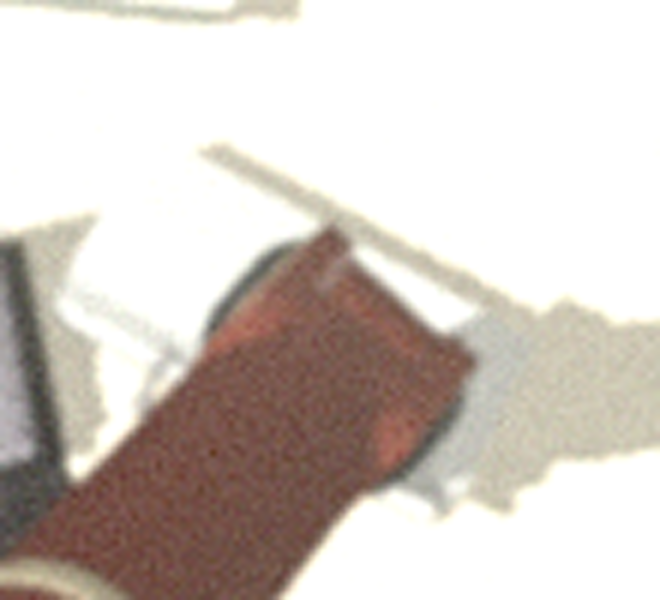

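```bash
python3 -m jog '{"twist":[[0,0,0],[0,0,0],[0,0,0],[0,0,0]],"linear":[[0,0,0.04],[0,0,0.03],[0,0,0],[0,0,0]],"gripper":[0.65,0.65,0.65,0.65]}'
python3 - <<'E'
from h import *
for n in('scene',):
    s=shot(n,n+'10'); print(proj(s,manip.read_state()['eef_pos']))
    f=cv2.cvtColor(s['frame'],cv2.COLOR_RGB2BGR); 
    x0,y0=(270,160) if n=='top' else (210,130)
    f=f[y0:y0+70,x0:x0+80]; f=np.clip(f.astype(float)*1.7,0,255).astype('uint8')
    cv2.imwrite(f'pics/{n}10c.png',cv2.resize(f,None,fx=8,fy=8,interpolation=cv2.INTER_CUBIC))
E
```

```text
time_s: 15.82
eef_pos: [0.4406, -0.2218, 0.0871]
eef_rot: [[0.509, 0.861, 0.001], [0.861, -0.509, -0.001], [-0.0, 0.001, -1.0]]
force: [-0.2, 0.2, 0.7]
grip_width: 0.0298
[[251.0221585  165.14860057]]
```

View pics/scene10c.png

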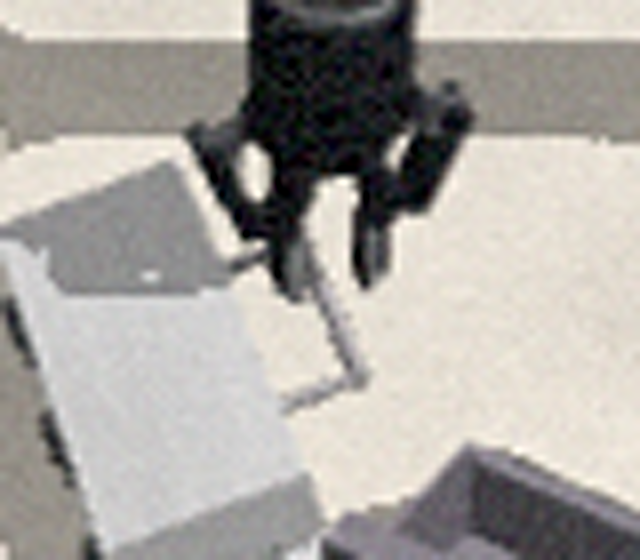

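```bash
python3 -m jog '{"twist":[[0,0,0],[0,0,0],[0,0,0],[0,0,0]],"linear":[[0,0,0.016],[0,0,0.017],[0,0,0],[0,0,0]],"gripper":[0.65,0.65,0.65,0.65]}'
python3 - <<'E'
from h import *
for n in('scene',):
    s=shot(n,n+'11'); print(proj(s,manip.read_state()['eef_pos']))
    f=cv2.cvtColor(s['frame'],cv2.COLOR_RGB2BGR); 
    x0,y0=(270,160) if n=='top' else (210,130)
    f=f[y0:y0+70,x0:x0+80]; f=np.clip(f.astype(float)*1.7,0,255).astype('uint8')
    cv2.imwrite(f'pics/{n}11c.png',cv2.resize(f,None,fx=8,fy=8,interpolation=cv2.INTER_CUBIC))
E
```

```text
time_s: 16.38
eef_pos: [0.4409, -0.2217, 0.0545]
eef_rot: [[0.51, 0.86, 0.002], [0.86, -0.51, -0.001], [0.0, 0.002, -1.0]]
force: [-0.7, 0.5, 0.7]
grip_width: 0.0299
[[250.9434128  171.70743078]]
```

View pics/scene11c.png

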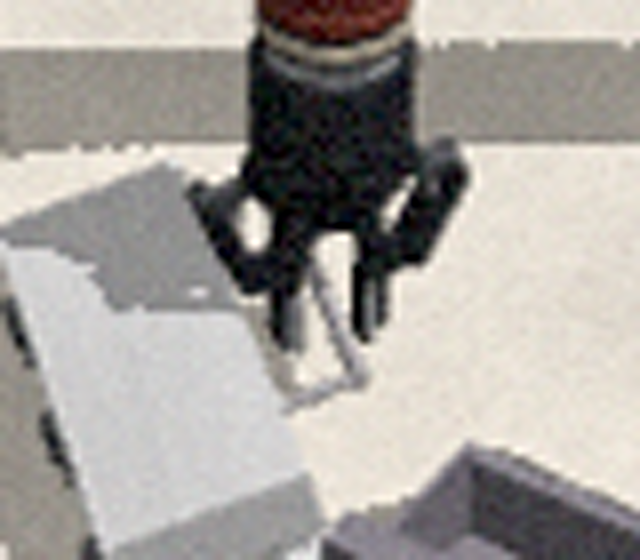

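```bash
python3 -m jog '{"twist":[[0,0,0],[0,0,0],[0,0,0],[0,0,0],[0,0,0],[0,0,0]],"linear":[[0,0,0],[0,0,0],[0,0,0],[0,0,0],[0,0,0],[0,0,0]],"gripper":[0.75,0.8,0.85,0.9,1,1]}'; python3 to.py .44 -.22 .05 -30.7
```

```text
time_s: 17.18
eef_pos: [0.4408, -0.2216, 0.0535]
eef_rot: [[0.51, 0.86, 0.001], [0.86, -0.51, -0.001], [-0.0, 0.002, -1.0]]
force: [1.9, -1.0, 0.4]
grip_width: 0.0084
now [ 0.4408 -0.2216  0.0535] tooly yaw -30.67 t 17.18 w 0.0084 F [ 1.9 -1.   0.4]
shift in tool axes [ 0.001  -0.0015  0.0035] dist 0.004
twist deg (tool) [0.09 0.01 0.03] j7 0.36
```

```bash
python3 -c "
import numpy as np
e=.338+np.arange(0,17)*.1
x=-.1412*np.cos(e);z=.1412*np.sin(e)
for i in range(16): print(i, round(x[i+1]-x[i],4), round(-(z[i+1]-z[i]),4))
"
```

```text
0 0.0053 -0.0131
1 0.0066 -0.0125
2 0.0078 -0.0117
3 0.009 -0.0109
4 0.01 -0.01
5 0.0109 -0.0089
6 0.0118 -0.0078
7 0.0125 -0.0066
8 0.0131 -0.0053
9 0.0136 -0.0039
10 0.0139 -0.0026
11 0.0141 -0.0012
12 0.0141 0.0002
13 0.014 0.0017
14 0.0138 0.003
15 0.0134 0.0044
```

```bash
python3 -m jog '{"twist":[[0,0,0],[0,0,0],[0,0,0],[0,0,0],[0,0,0]],"linear":[[0,0.0053,-0.0131],[0,0.0066,-0.0125],[0,0.0078,-0.0117],[0,0.009,-0.0109],[0,0,0]],"gripper":[1,1,1,1,1]}'
python3 to.py .44 -.22 .05 -30.7
python3 - <<'E'
from h import *
for n in('scene',):
    s=shot(n,n+'12'); print(proj(s,manip.read_state()['eef_pos']))
    f=cv2.cvtColor(s['frame'],cv2.COLOR_RGB2BGR); 
    x0,y0=(270,160) if n=='top' else (200,110)
    f=f[y0:y0+90,x0:x0+90]; f=np.clip(f.astype(float)*1.7,0,255).astype('uint8')
    cv2.imwrite(f'pics/{n}12c.png',cv2.resize(f,None,fx=6,fy=6,interpolation=cv2.INTER_CUBIC))
E
```

```text
time_s: 17.8
eef_pos: [0.4673, -0.2377, 0.1017]
eef_rot: [[0.51, 0.86, 0.004], [0.86, -0.51, -0.004], [-0.002, 0.006, -1.0]]
force: [5.6, -3.4, -4.5]
grip_width: 0.008
now [ 0.4673 -0.2377  0.1017] tooly yaw -30.66 t 17.8 w 0.008 F [ 5.6 -3.4 -4.5]
shift in tool axes [ 0.0014 -0.0328  0.0515] dist 0.061
twist deg (tool) [0.34 0.09 0.04] j7 0.31
[[243.28618223 163.65120363]]
```

View pics/scene12c.png

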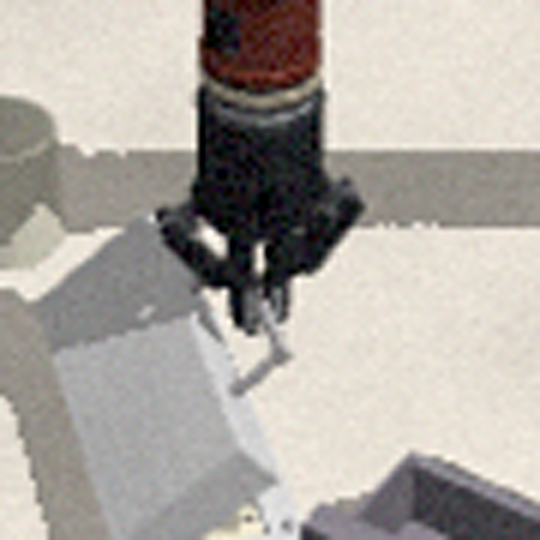

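```bash
python3 -m jog '{"twist":[[0,0,0],[0,0,0],[0,0,0],[0,0,0],[0,0,0]],"linear":[[0,0.011,-0.0095],[0,0.0112,-0.0085],[0,0.0118,-0.0078],[0,0.0125,-0.0066],[0,0,0]],"gripper":[1,1,1,1,1]}'
python3 -m jog '{"twist":[[0,0,0],[0,0,0],[0,0,0],[0,0,0],[0,0,0]],"linear":[[0,0.0131,-0.0053],[0,0.0136,-0.0039],[0,0.0139,-0.0026],[0,0.0141,-0.0012],[0,0,0]],"gripper":[1,1,1,1,1]}'
python3 - <<'E'
from h import *
for n in('scene',):
    s=shot(n,n+'13'); print(proj(s,manip.read_state()['eef_pos']))
    f=cv2.cvtColor(s['frame'],cv2.COLOR_RGB2BGR); 
    x0,y0=(270,160) if n=='top' else (190,90)
    f=f[y0:y0+110,x0:x0+110]; f=np.clip(f.astype(float)*1.7,0,255).astype('uint8')
    cv2.imwrite(f'pics/{n}13c.png',cv2.resize(f,None,fx=5,fy=5,interpolation=cv2.INTER_CUBIC))
E
```

```text
time_s: 18.48
eef_pos: [0.5028, -0.2593, 0.1321]
eef_rot: [[0.51, 0.86, -0.005], [0.86, -0.51, 0.001], [-0.001, -0.005, -1.0]]
force: [-0.9, -0.8, -9.3]
grip_width: 0.0079
time_s: 19.1
eef_pos: [0.5495, -0.2876, 0.1459]
eef_rot: [[0.511, 0.86, -0.005], [0.86, -0.511, 0.001], [-0.002, -0.005, -1.0]]
force: [-3.3, -2.4, -3.6]
grip_width: 0.0084
[[217.91881008 158.69806636]]
```

View pics/scene13c.png

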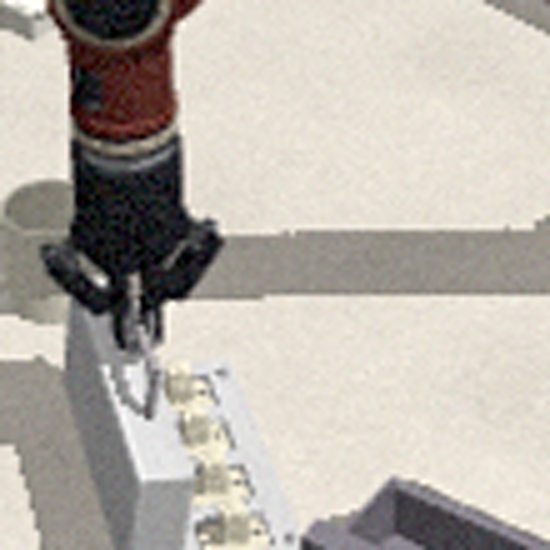

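```bash
python3 -m jog '{"twist":[[0,0,0],[0,0,0],[0,0,0],[0,0,0],[0,0,0]],"linear":[[0,0.0141,0],[0,0.014,0.0017],[0,0.0138,0.003],[0,0.0134,0.0044],[0,0,0]],"gripper":[1,1,1,1,1]}'
python3 to.py .44 -.22 .05 -30.7
python3 - <<'E'
from h import *
for n in('scene',):
    s=shot(n,n+'14'); print(proj(s,manip.read_state()['eef_pos']))
    f=cv2.cvtColor(s['frame'],cv2.COLOR_RGB2BGR); 
    x0,y0=(270,160) if n=='top' else (190,90)
    f=f[y0:y0+110,x0:x0+110]; f=np.clip(f.astype(float)*1.7,0,255).astype('uint8')
    cv2.imwrite(f'pics/{n}14c.png',cv2.resize(f,None,fx=5,fy=5,interpolation=cv2.INTER_CUBIC))
E
```

```text
time_s: 19.77
eef_pos: [0.5982, -0.3171, 0.1373]
eef_rot: [[0.511, 0.86, -0.002], [0.86, -0.511, -0.002], [-0.003, -0.0, -1.0]]
force: [-3.0, -4.3, -4.6]
grip_width: 0.0077
now [ 0.5982 -0.3171  0.1373] tooly yaw -30.72 t 19.77 w 0.0077 F [-3.  -4.3 -4.6]
shift in tool axes [ 0.0029 -0.1856  0.0873] dist 0.205
twist deg (tool) [-0.02  0.16 -0.02] j7 0.23
[[202.75304258 163.11278576]]
```

View pics/scene14c.png

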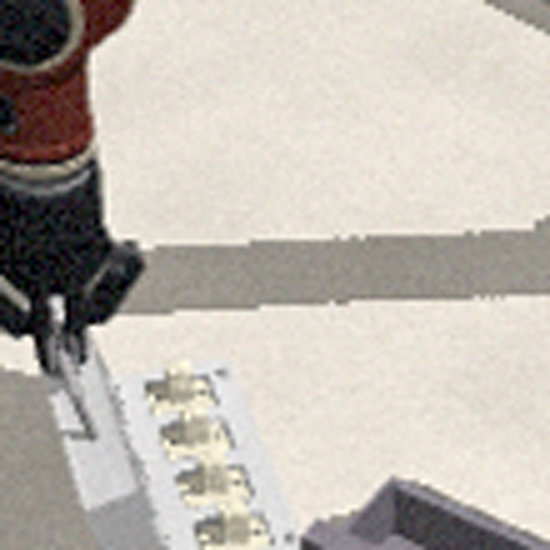

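```bash
python3 -m jog '{"twist":[[0,0,0],[0,0,0],[0,0,0],[0,0,0],[0,0,0],[0,0,0],[0,0,0]],"linear":[[0,0,0],[0,0,0],[0,0,0],[0,0,-0.03],[0,0,-0.03],[0,0,-0.03],[0,0,0]],"gripper":[0.85,0.7,0.6,0.6,0.6,0.6,0.6]}'
python3 to.py .44 -.04 .22 -30.7
```

```text
time_s: 20.7
eef_pos: [0.6012, -0.3164, 0.2314]
eef_rot: [[0.509, 0.861, 0.007], [0.861, -0.509, -0.003], [0.001, 0.007, -1.0]]
force: [0.4, -0.0, -1.0]
grip_width: 0.0344
now [ 0.6012 -0.3164  0.2314] tooly yaw -30.6 t 20.7 w 0.0344 F [ 0.4 -0.  -1. ]
shift in tool axes [ 0.1558 -0.2796  0.0094] dist 0.32
twist deg (tool) [ 0.43 -0.04  0.1 ] j7 0.19
```

```bash
python3 -m jog '{"twist":[[0,0,0],[0,0,0],[0,0,0],[0,0,0],[0,0,0],[0,0,0],[0,0,0],[0,0,0]],"linear":[[0.022,-0.04,0],[0.022,-0.04,0],[0.022,-0.04,0],[0.022,-0.04,0],[0.022,-0.04,0],[0.022,-0.04,0],[0.022,-0.04,0],[0,0,0]],"gripper":[0.6,0.6,0.6,0.6,0.6,0.6,0.6,0.6]}'
python3 - <<'E'
from h import *
for n in('scene','top'):
    s=shot(n,n+'15'); 
    f=cv2.cvtColor(s['frame'],cv2.COLOR_RGB2BGR); 
    x0,y0=(215,165) if n=='top' else (195,130)
    k=6 if n=='top' else 7
    f=f[y0:y0+95,x0:x0+(130 if n=='top' else 110)]; f=np.clip(f.astype(float)*(1.3 if n=='top' else 1.5),0,255).astype('uint8')
    f=cv2.resize(f,None,fx=k,fy=k,interpolation=cv2.INTER_CUBIC)
    cv2.imwrite(f'pics/{n}15c.png',f[:599])
E
```

```text
time_s: 21.7
eef_pos: [0.4349, -0.0364, 0.2269]
eef_rot: [[0.504, 0.864, -0.003], [0.864, -0.504, 0.003], [0.001, -0.004, -1.0]]
force: [0.5, 0.2, 0.9]
grip_width: 0.0343
```

View pics/scene15c.png

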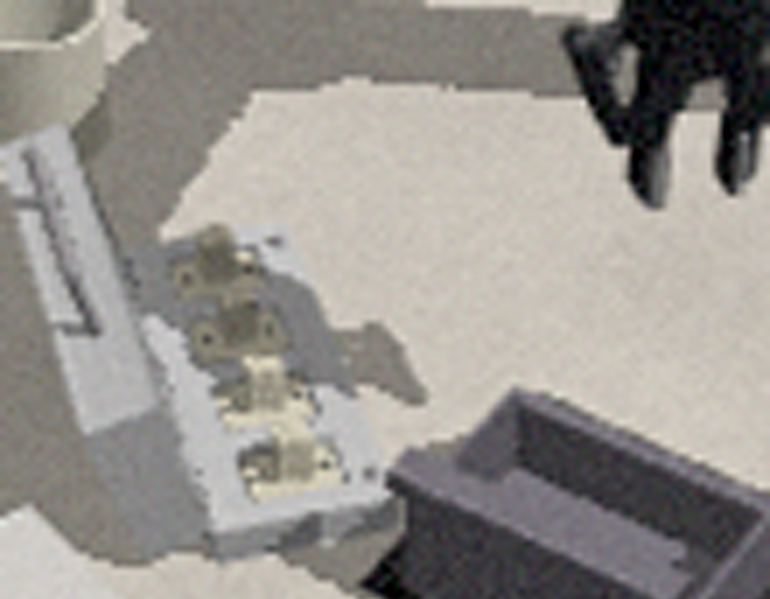

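View pics/top15c.png

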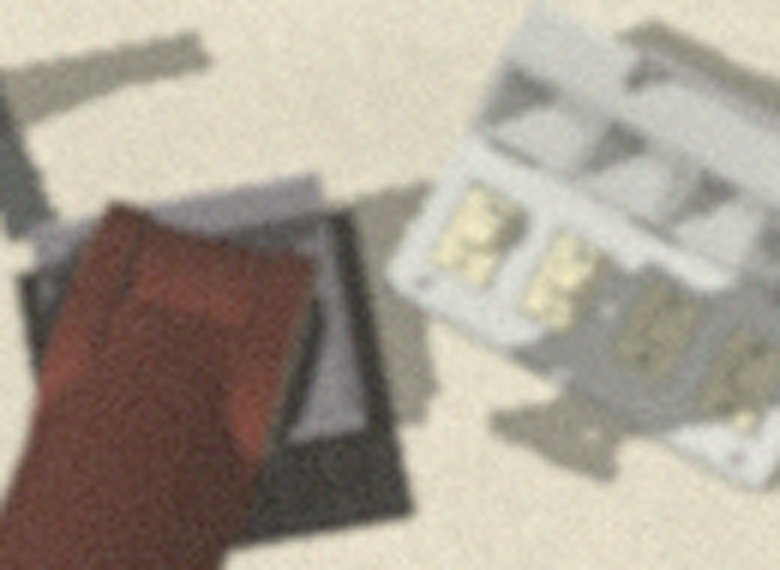

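```bash
cat > ov.py <<'E'
from fit import *
def pegs(p,tag,s,x0,y0,w,h,k,g,out):
    f=cv2.cvtColor(s['frame'],cv2.COLOR_RGB2BGR)[y0:y0+h,x0:x0+w]; f=np.clip(f.astype(float)*g,0,255).astype('uint8')
    f=cv2.resize(f,None,fx=k,fy=k,interpolation=cv2.INTER_CUBIC)
    def poly(P):
        q=((proj(s,np.array([W(p,a) for a in P]))-[x0,y0]+.5)*k).astype(int); cv2.polylines(f,[q],True,(0,255,0),1)
    for y in(-.084,-.028,.028,.084):
        sq=lambda a,b,z:[[a,y+b,z],[a,y-b,z],[-a,y-b,z],[-a,y+b,z]]
        poly(sq(.01,.008,.054)); poly(sq(.025,.017,.023))
    poly([[.05,.12,.024],[.05,-.12,.024],[-.05,-.12,.024],[-.05,.12,.024]])
    cv2.imwrite(f'pics/{out}.png',f)
if __name__=='__main__':
    p=[.512,-.263,-.535]
    pegs(p,'',load('scene15'),205,150,70,75,8,1.6,'ovs15'); pegs(p,'',load('top15'),270,160,90,90,8,1.3,'ovt15')
E
python3 ov.py
```

```text
(no output)
```

View pics/ovs15.png

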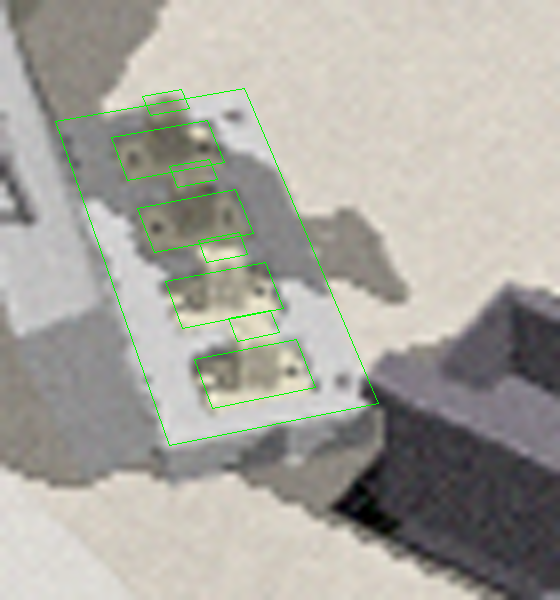

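View pics/ovt15.png

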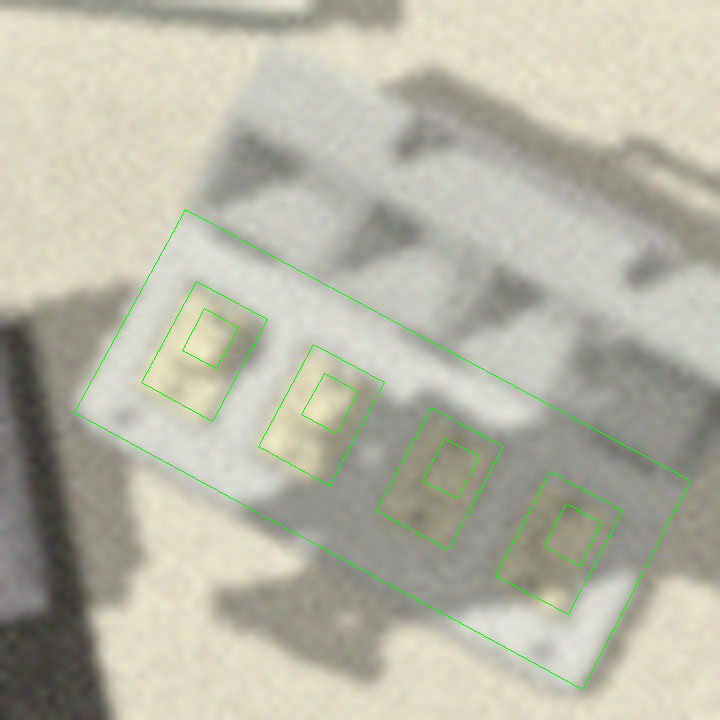

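```bash
python3 to.py .5548 -.1908 .13 -30.65
```

```text
now [ 0.4372 -0.0401  0.2276] tooly yaw -30.57 t 21.8 w 0.0341 F [ 0.1  0.4 -0. ]
shift in tool axes [-0.0699  0.1779  0.0977] dist 0.215
twist deg (tool) [0.01 0.   0.08] j7 -0.22
```

```bash
python3 -m jog '{"twist":[[0,0,0],[0,0,0],[0,0,0],[0,0,0],[0,0,0],[0,0,0],[0,0,0],[0,0,0],[0,0,0]],"linear":[[-0.014,0.0356,0],[-0.014,0.0356,0],[-0.014,0.0356,0],[-0.014,0.0356,0],[-0.014,0.0356,0.01],[0,0,0.044],[0,0,0.044],[0,0,0],[0,0,0]],"gripper":[0.45,0.45,0.45,0.45,0.45,0.45,0.45,0.45,0.45]}'
python3 to.py .5548 -.1908 .028 -30.65
python3 - <<'E'
from h import *
for n in('scene',):
    s=shot(n,n+'16'); 
    f=cv2.cvtColor(s['frame'],cv2.COLOR_RGB2BGR); 
    x0,y0=(195,130)
    f=f[y0:y0+95,x0:x0+110]; f=np.clip(f.astype(float)*1.5,0,255).astype('uint8')
    f=cv2.resize(f,None,fx=6,fy=6,interpolation=cv2.INTER_CUBIC)
    cv2.imwrite(f'pics/{n}16c.png',f)
E
```

```text
time_s: 22.92
eef_pos: [0.5555, -0.1931, 0.1311]
eef_rot: [[0.511, 0.86, 0.002], [0.86, -0.511, -0.002], [-0.0, 0.003, -1.0]]
force: [0.5, -0.7, 0.4]
grip_width: 0.0469
now [ 0.5555 -0.1931  0.1311] tooly yaw -30.72 t 22.93 w 0.0469 F [ 0.5 -0.7  0.4]
shift in tool axes [ 0.0016 -0.0021  0.1031] dist 0.103
twist deg (tool) [ 0.16  0.03 -0.07] j7 0.13
```

View pics/scene16c.png

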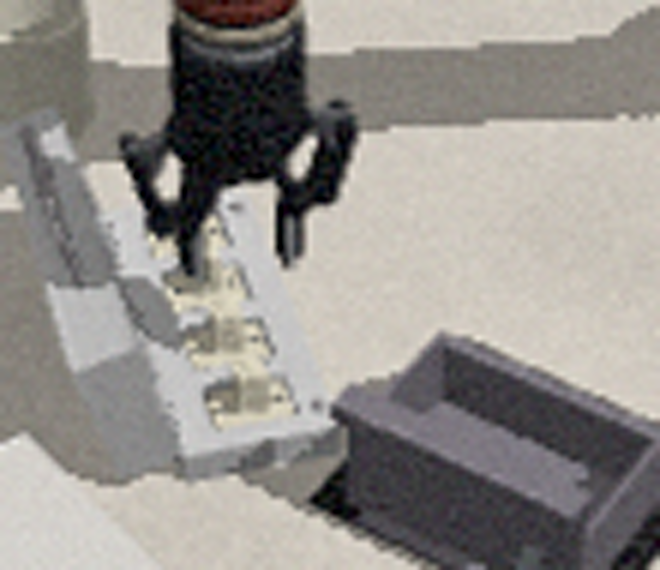

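```bash
python3 -m jog '{"twist":[[0,0,0],[0,0,0],[0,0,0],[0,0,0],[0,0,0],[0,0,0]],"linear":[[0.0016,-0.002,0.035],[0,0,0.035],[0,0,0.02],[0,0,0.01],[0,0,0],[0,0,0]],"gripper":[0.45,0.45,0.45,0.45,0.45,0.45]}'
python3 -m jog '{"twist":[[0,0,0],[0,0,0],[0,0,0],[0,0,0],[0,0,0],[0,0,0]],"linear":[[0,0,0],[0,0,0],[0,0,0],[0,0,0],[0,0,0],[0,0,0]],"gripper":[0.6,0.65,0.7,0.75,0.85,1]}'
python3 to.py .5548 -.1908 .028 -30.65
python3 - <<'E'
from h import *
for n in('scene',):
    s=shot(n,n+'17'); 
    f=cv2.cvtColor(s['frame'],cv2.COLOR_RGB2BGR); 
    x0,y0=(195,130)
    f=f[y0:y0+95,x0:x0+110]; f=np.clip(f.astype(float)*1.5,0,255).astype('uint8')
    f=cv2.resize(f,None,fx=6,fy=6,interpolation=cv2.INTER_CUBIC)
    cv2.imwrite(f'pics/{n}17c.png',f)
E
```

```text
time_s: 23.72
eef_pos: [0.5547, -0.1895, 0.0313]
eef_rot: [[0.51, 0.86, 0.003], [0.86, -0.51, -0.001], [0.0, 0.003, -1.0]]
force: [-1.1, 0.0, -0.0]
grip_width: 0.0469
time_s: 24.48
eef_pos: [0.5538, -0.1891, 0.0301]
eef_rot: [[0.51, 0.86, 0.0], [0.86, -0.51, -0.0], [-0.0, 0.0, -1.0]]
force: [-0.5, 0.6, 2.2]
grip_width: 0.0189
now [ 0.5538 -0.1891  0.0301] tooly yaw -30.66 t 24.48 w 0.0189 F [-0.5  0.6  2.2]
shift in tool axes [-0.0009  0.0017  0.0021] dist 0.003
twist deg (tool) [ 0.03  0.   -0.01] j7 0.2
```

View pics/scene17c.png

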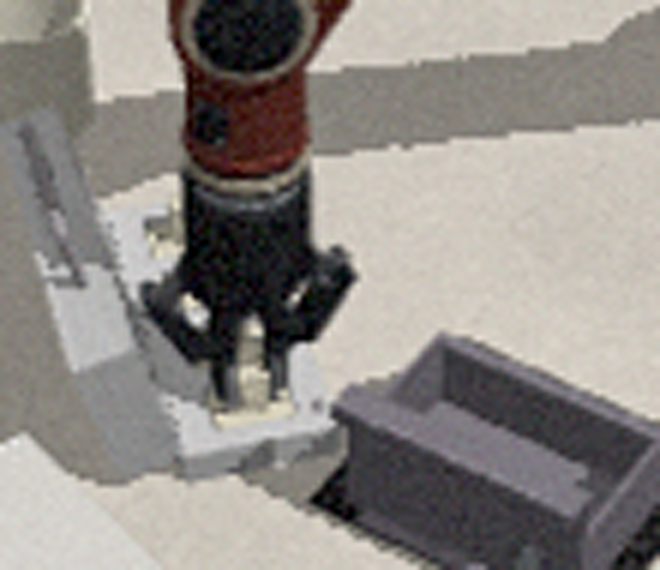

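```bash
python3 -m jog '{"twist":[[0,0,0],[0,0,0],[0,0,0],[0,0,0],[0,0,0],[0,0,0]],"linear":[[0,0,-0.01],[0,0,-0.03],[0,0,-0.045],[0,0,-0.045],[0,0,0],[0,0,0]],"gripper":[1,1,1,1,1,1]}'
python3 - <<'E'
from fit import *
S=load('scene15');T=load('top15')
B=lambda p,P:W([*p[:2],.162],np.array(P)+[0,0,.003])
f=lambda p:[(B(p,[-.063,-.08,.052]),(S,269.3,185.7)),(B(p,[.075,-.08,.099]),(S,250.4,198.9)),(B(p,[.075,.08,.099]),(T,220,203.7)),(B(p,[.075,-.08,.099]),(T,268,194.2))]
run(f,[.49,-.03],'bin')
s=shot('scene','scene18'); f=cv2.cvtColor(s['frame'],cv2.COLOR_RGB2BGR)[120:245,190:340]
cv2.imwrite('pics/s18c.png',cv2.resize(np.clip(f*1.4,0,255).astype('uint8'),None,fx=4.5,fy=4.5,interpolation=cv2.INTER_CUBIC))
E
python3 to.py .4947 -.0289 .16 9.3
```

```text
time_s: 25.28
eef_pos: [0.5531, -0.1884, 0.1595]
eef_rot: [[0.51, 0.86, -0.001], [0.86, -0.51, 0.001], [0.0, -0.001, -1.0]]
force: [0.6, -0.5, -1.5]
grip_width: 0.0187
bin [ 0.4903 -0.032 ] res [2.4 3.  1.2 0.9]
now [ 0.5527 -0.1882  0.1588] tooly yaw -30.64 t 25.32 w 0.0185 F [ 0.  -1.1 -0.9]
shift in tool axes [ 0.1075 -0.1311 -0.0009] dist 0.17
twist deg (tool) [ -0.16  -0.05 -39.94] j7 0.11
```

View pics/s18c.png

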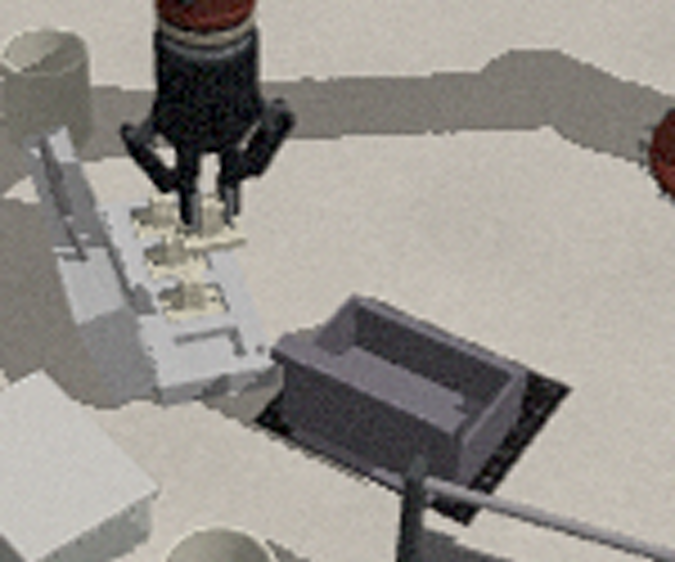

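```bash
python3 to.py .4774 .021 .16 9.3
```

```text
now [ 0.5527 -0.1882  0.1588] tooly yaw -30.64 t 25.32 w 0.0185 F [ 0.  -1.1 -0.9]
shift in tool axes [ 0.1416 -0.1715 -0.0008] dist 0.222
twist deg (tool) [ -0.16  -0.05 -39.94] j7 0.11
```

```bash
python3 -m jog '{"twist":[[0,0,0],[0,0,0],[0,0,0],[0,0,0],[0,0,0],[0,0,-10],[0,0,-10],[0,0,-10],[0,0,-10],[0,0,0],[0,0,0]],"linear":[[0.0284,-0.0343,0],[0.0284,-0.0343,0],[0.0284,-0.0343,0],[0.0284,-0.0343,0],[0.0284,-0.0343,0],[0,0,0],[0,0,0],[0,0,0],[0,0,0],[0,0,0],[0,0,0]],"gripper":[1,1,1,1,1,1,1,1,1,1,1]}'
python3 to.py .4774 .021 .025 9.3
python3 - <<'E'
from h import *
for n in('scene','top'):
    s=shot(n,n+'19'); 
    f=cv2.cvtColor(s['frame'],cv2.COLOR_RGB2BGR); 
    x0,y0=(195,150) if n=='top' else (220,130)
    f=f[y0:y0+115,x0:x0+110]; f=np.clip(f.astype(float)*1.5,0,255).astype('uint8')
    f=cv2.resize(f,None,fx=5,fy=5,interpolation=cv2.INTER_CUBIC)
    cv2.imwrite(f'pics/{n}19c.png',f)
E
```

```text
time_s: 26.7
eef_pos: [0.478, 0.0205, 0.1591]
eef_rot: [[-0.16, 0.987, -0.002], [0.987, 0.16, -0.0], [0.0, -0.002, -1.0]]
force: [0.4, 0.2, 0.3]
grip_width: 0.0188
now [0.478  0.0205 0.1591] tooly yaw 9.2 t 26.7 w 0.0188 F [0.4 0.2 0.3]
shift in tool axes [ 0.0005 -0.0003  0.1341] dist 0.134
twist deg (tool) [-0.1 -0.  -0.1] j7 0.31
```

View pics/scene19c.png

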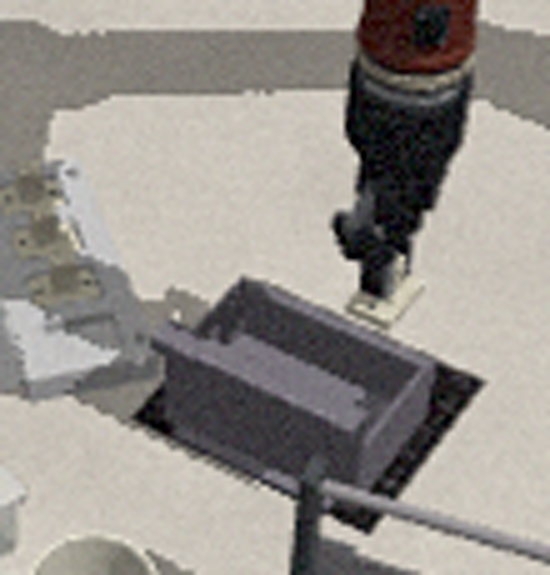

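View pics/top19c.png

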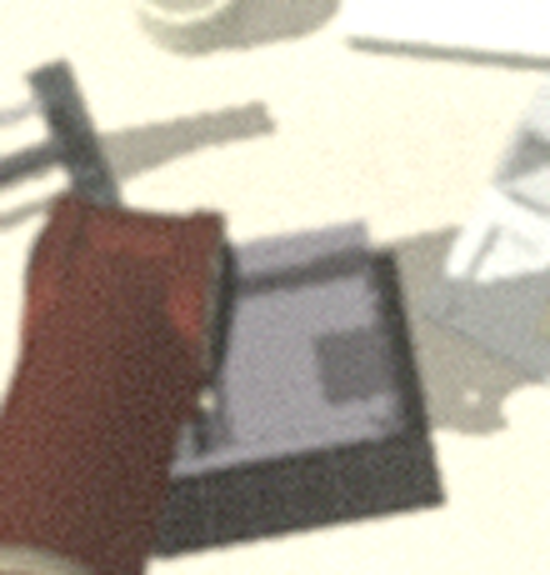

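```bash
cat > ovb.py <<'E'
from fit import *
def ovb(c,name,x0,y0,w,h,k,out,extra=None):
    s=load(name); f=cv2.cvtColor(s['frame'],cv2.COLOR_RGB2BGR)[y0:y0+h,x0:x0+w]; f=np.clip(f.astype(float)*1.4,0,255).astype('uint8')
    f=cv2.resize(f,None,fx=k,fy=k,interpolation=cv2.INTER_CUBIC)
    def poly(P,col=(0,255,0),cl=True):
        q=((proj(s,np.array(P))-[x0,y0]+.5)*k).astype(int); cv2.polylines(f,[q],cl,col,1)
    B=lambda P:W(c,np.array(P)+[0,0,.003])
    poly([B([-.063,.08,.052]),B([-.063,-.08,.052])]); poly([B([.051,.08,.099]),B([.051,-.08,.099]),B([.075,-.08,.099]),B([.075,.08,.099])])
    poly([B([.051,.076,.004]),B([.051,-.076,.004]),B([-.051,-.076,.004]),B([-.051,.076,.004])],(0,200,255))
    poly([B([-.051,.08,.052]),B([-.051,-.08,.052])]); 
    m=[.472,-.0335,.163]; poly([W(m,[.09,.1,.003]),W(m,[.09,-.1,.003]),W(m,[-.09,-.1,.003]),W(m,[-.09,.1,.003])],(255,0,0))
    cv2.imwrite(f'pics/{out}.png',f)
if __name__=='__main__':
    import sys
    c=[.494,-.031,.162]
    ovb(c,'scene19',220,160,110,90,6,'ovbs'); ovb(c,'top19',205,180,95,85,7,'ovbt')
E
python3 ovb.py
```

```text
(no output)
```

View pics/ovbs.png

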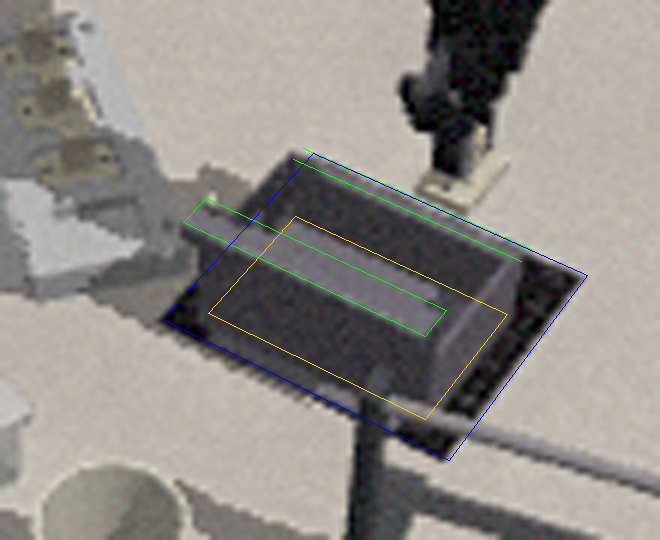

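View pics/ovbt.png

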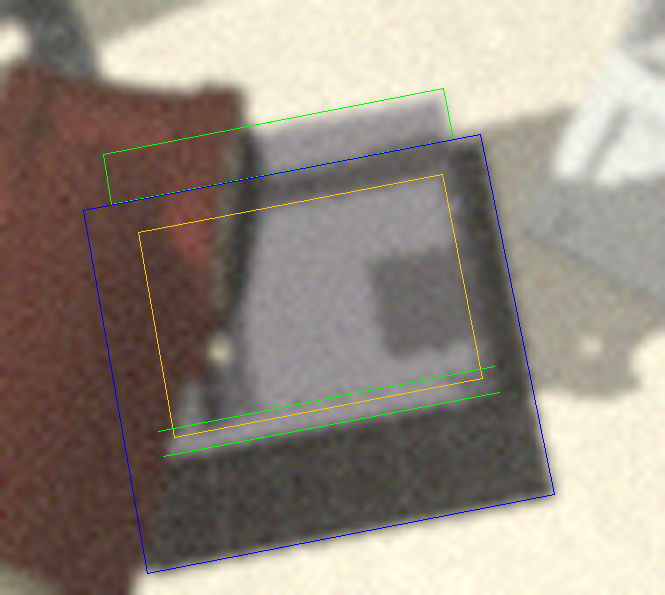

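```bash
python3 -m jog '{"twist":[[0,0,0],[0,0,0],[0,0,0],[0,0,0],[0,0,0],[0,0,0]],"linear":[[0,0,0.045],[0,0,0.045],[0,0,0.03],[0,0,0.012],[0,0,0],[0,0,0]],"gripper":[1,1,1,1,1,1]}'
python3 to.py .4774 .021 .025 9.3
```

```text
time_s: 27.55
eef_pos: [0.4795, 0.0206, 0.0289]
eef_rot: [[-0.162, 0.987, 0.002], [0.987, 0.162, -0.0], [-0.0, 0.002, -1.0]]
force: [0.8, 0.2, -0.9]
grip_width: 0.0187
now [0.4795 0.0206 0.0289] tooly yaw 9.34 t 27.55 w 0.0187 F [ 0.8  0.2 -0.9]
shift in tool axes [ 0.0007 -0.002   0.0039] dist 0.004
twist deg (tool) [0.13 0.02 0.04] j7 0.41
```

```bash
python3 -m jog '{"twist":[[0,0,0],[0,0,0],[0,0,0],[0,0,0],[0,0,0],[0,0,0]],"linear":[[0,0,0.003],[0,0,0.001],[0,0,0],[0,0,0],[0,0,0],[0,0,0]],"gripper":[1,1,1,0.8,0.65,0.65]}'
python3 to.py .4774 .021 .025 9.3
python3 -m jog '{"twist":[[0,0,0],[0,0,0],[0,0,0],[0,0,0],[0,0,0],[0,0,0]],"linear":[[0,0,-0.02],[0,0,-0.045],[0,0,-0.045],[0,0,-0.04],[0,0,0],[0,0,0]],"gripper":[0.65,0.65,0.65,0.45,0.45,0.45]}'
python3 to.py .5263 -.2382 .16 -30.65
python3 - <<'E'
from h import *
for n in('scene','top'):
    s=shot(n,n+'20'); 
    f=cv2.cvtColor(s['frame'],cv2.COLOR_RGB2BGR); 
    x0,y0=(205,150) if n=='top' else (200,130)
    f=f[y0:y0+115,x0:x0+140]; f=np.clip(f.astype(float)*1.5,0,255).astype('uint8')
    f=cv2.resize(f,None,fx=5,fy=5,interpolation=cv2.INTER_CUBIC)
    cv2.imwrite(f'pics/{n}20c.png',f)
E
```

```text
time_s: 28.3
eef_pos: [0.4784, 0.0206, 0.0239]
eef_rot: [[-0.162, 0.987, -0.0], [0.987, 0.162, -0.0], [0.0, -0.0, -1.0]]
force: [-1.2, 0.1, -0.1]
grip_width: 0.03
now [0.4784 0.0206 0.0239] tooly yaw 9.35 t 28.3 w 0.03 F [-1.2  0.1 -0.1]
shift in tool axes [ 0.0006 -0.0009 -0.0011] dist 0.002
twist deg (tool) [-0.02 -0.    0.05] j7 0.42
time_s: 29.05
eef_pos: [0.4779, 0.0208, 0.1733]
eef_rot: [[-0.163, 0.987, -0.001], [0.987, 0.163, 0.0], [0.0, -0.001, -1.0]]
force: [-0.1, 1.2, -0.3]
grip_width: 0.0472
now [0.4779 0.0208 0.1733] tooly yaw 9.37 t 29.05 w 0.0472 F [-0.1  1.2 -0.3]
shift in tool axes [-0.2634  0.0056  0.0133] dist 0.264
twist deg (tool) [-0.07  0.   40.02] j7 0.31
```

View pics/scene20c.png

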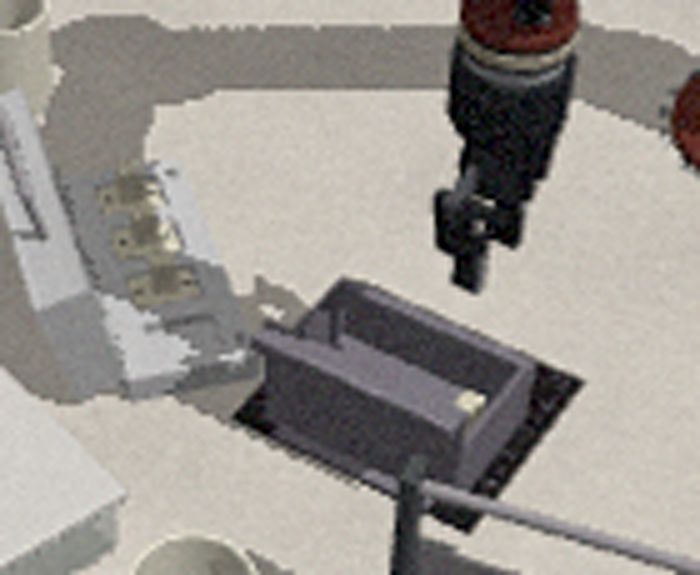

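View pics/top20c.png

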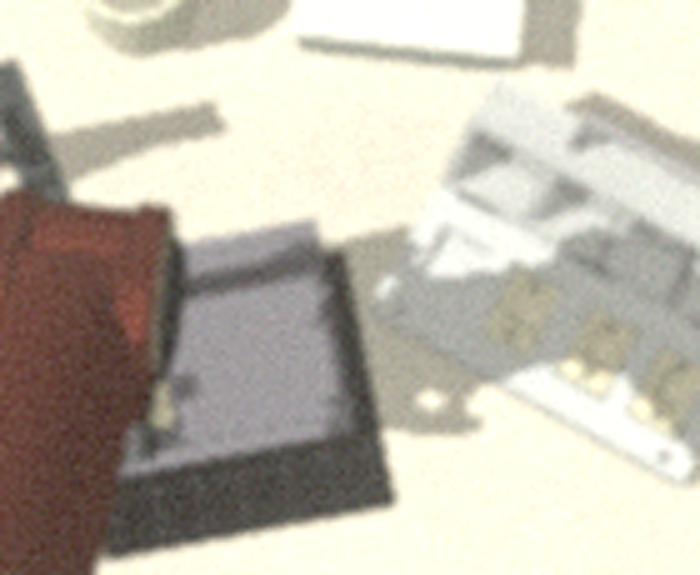

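```bash
python3 -m jog '{"twist":[[0,0,0],[0,0,0],[0,0,0],[0,0,0],[0,0,0],[0,0,10],[0,0,10],[0,0,10],[0,0,10],[0,0,0]],"linear":[[-0.0527,0.001,0],[-0.0527,0.001,0],[-0.0527,0.001,0],[-0.0527,0.001,0],[-0.0527,0.001,0],[0,0,0],[0,0,0],[0,0,0.02],[0,0,0.02],[0,0,0]],"gripper":[0.45,0.45,0.45,0.45,0.45,0.45,0.45,0.45,0.45,0.45]}'
python3 to.py .526 -.2385 .03 -30.65
python3 - <<'E'
from h import *
for n in('scene','top'):
    s=shot(n,n+'21'); 
    f=cv2.cvtColor(s['frame'],cv2.COLOR_RGB2BGR); 
    x0,y0=(205,150) if n=='top' else (200,130)
    f=f[y0:y0+115,x0:x0+140]; f=np.clip(f.astype(float)*1.5,0,255).astype('uint8')
    f=cv2.resize(f,None,fx=5,fy=5,interpolation=cv2.INTER_CUBIC)
    cv2.imwrite(f'pics/{n}21c.png',f)
E
```

```text
time_s: 30.4
eef_pos: [0.5246, -0.2374, 0.1309]
eef_rot: [[0.508, 0.861, -0.006], [0.861, -0.508, 0.002], [-0.001, -0.007, -1.0]]
force: [-0.5, -0.2, 0.2]
grip_width: 0.0472
now [ 0.5246 -0.2374  0.1309] tooly yaw -30.53 t 30.4 w 0.0472 F [-0.5 -0.2  0.2]
shift in tool axes [-1.000e-04  2.500e-03  1.009e-01] dist 0.101
twist deg (tool) [-0.38  0.08  0.12] j7 0.25
```

View pics/scene21c.png

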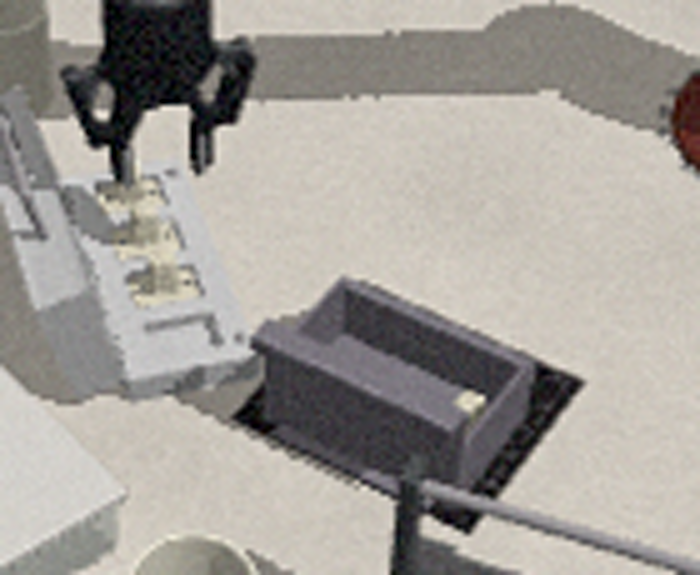

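View pics/top21c.png

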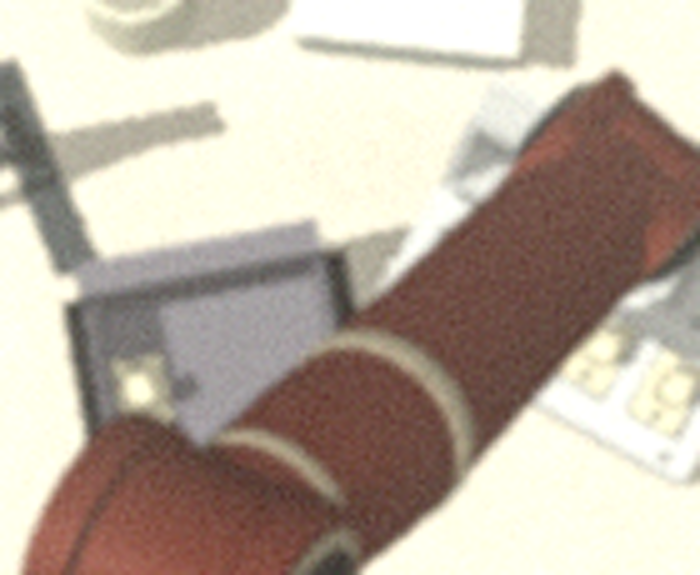

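```bash
python3 -m jog '{"twist":[[0,0,0],[0,0,0],[0,0,0],[0,0,0],[0,0,0],[0,0,0]],"linear":[[0,0.002,0.035],[0,0,0.035],[0,0,0.02],[0,0,0.011],[0,0,0],[0,0,0]],"gripper":[0.45,0.45,0.45,0.45,0.45,0.45]}'
python3 -m jog '{"twist":[[0,0,0],[0,0,0],[0,0,0],[0,0,0],[0,0,0],[0,0,0]],"linear":[[0,0,0],[0,0,0],[0,0,0],[0,0,0],[0,0,0],[0,0,0]],"gripper":[0.6,0.65,0.7,0.75,0.85,1]}'
python3 -m jog '{"twist":[[0,0,0],[0,0,0],[0,0,0],[0,0,0],[0,0,0],[0,0,0]],"linear":[[0,0,-0.01],[0,0,-0.03],[0,0,-0.045],[0,0,-0.045],[0,0,0],[0,0,0]],"gripper":[1,1,1,1,1,1]}'
python3 to.py .4832 -.0145 .16 9.3
```

```text
time_s: 31.25
eef_pos: [0.5287, -0.2402, 0.0339]
eef_rot: [[0.51, 0.86, 0.002], [0.86, -0.51, -0.001], [0.0, 0.002, -1.0]]
force: [0.1, -0.2, -0.3]
grip_width: 0.0468
time_s: 32.0
eef_pos: [0.527, -0.2388, 0.033]
eef_rot: [[0.51, 0.86, -0.002], [0.86, -0.51, 0.002], [0.001, -0.003, -1.0]]
force: [-3.0, 2.6, 5.0]
grip_width: 0.0187
time_s: 32.75
eef_pos: [0.5281, -0.2394, 0.1627]
eef_rot: [[0.51, 0.86, 0.0], [0.86, -0.51, -0.0], [0.0, 0.0, -1.0]]
force: [0.4, -0.3, -0.7]
grip_width: 0.0186
now [ 0.5281 -0.2394  0.1627] tooly yaw -30.64 t 32.75 w 0.0186 F [ 0.4 -0.3 -0.7]
shift in tool axes [ 0.1707 -0.1533  0.0027] dist 0.229
twist deg (tool) [ 2.000e-02  1.000e-02 -3.994e+01] j7 0.23
```

```bash
python3 -m jog '{"twist":[[0,0,0],[0,0,0],[0,0,0],[0,0,0],[0,0,0],[0,0,-10],[0,0,-10],[0,0,-10],[0,0,-10],[0,0,0],[0,0,0]],"linear":[[0.0341,-0.0307,0],[0.0341,-0.0307,0],[0.0341,-0.0307,0],[0.0341,-0.0307,0],[0.0341,-0.0307,0],[0,0,0],[0,0,0],[0,0,0],[0,0,0],[0,0,0],[0,0,0]],"gripper":[1,1,1,1,1,1,1,1,1,1,1]}'
python3 to.py .4832 -.0145 .029 9.3
python3 - <<'E'
from h import *
for n in('scene','top'):
    s=shot(n,n+'22'); 
    f=cv2.cvtColor(s['frame'],cv2.COLOR_RGB2BGR); 
    x0,y0=(205,150) if n=='top' else (200,130)
    f=f[y0:y0+115,x0:x0+140]; f=np.clip(f.astype(float)*1.5,0,255).astype('uint8')
    f=cv2.resize(f,None,fx=5,fy=5,interpolation=cv2.INTER_CUBIC)
    cv2.imwrite(f'pics/{n}22c.png',f)
E
```

```text
time_s: 34.12
eef_pos: [0.4824, -0.0147, 0.1621]
eef_rot: [[-0.16, 0.987, -0.002], [0.987, 0.16, -0.0], [0.0, -0.002, -1.0]]
force: [0.9, 0.4, -0.9]
grip_width: 0.0184
now [ 0.4824 -0.0147  0.1621] tooly yaw 9.19 t 34.12 w 0.0184 F [ 0.9  0.4 -0.9]
shift in tool axes [1.000e-04 1.000e-03 1.331e-01] dist 0.133
twist deg (tool) [-0.09 -0.   -0.11] j7 0.41
```

View pics/scene22c.png

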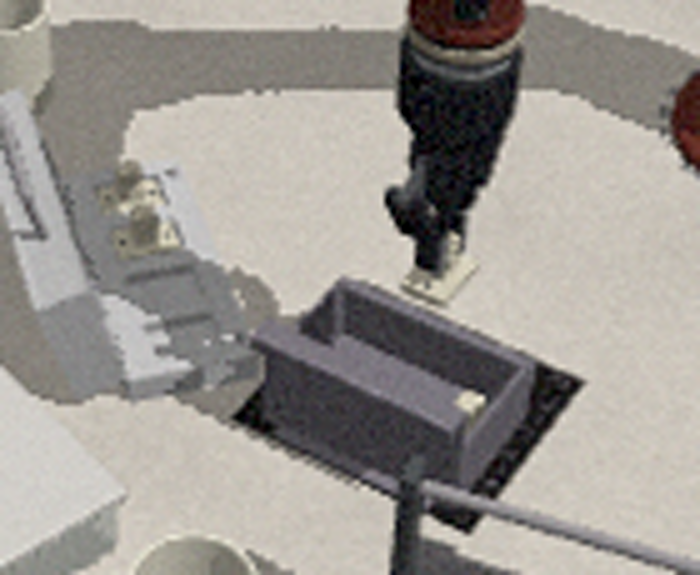

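Bin unmoved, peg2 held level over slot B. Lower and release.

```bash
python3 -m jog '{"twist":[[0,0,0],[0,0,0],[0,0,0],[0,0,0],[0,0,0],[0,0,0],[0,0,0],[0,0,0],[0,0,0]],"linear":[[0,0,0.045],[0,0,0.045],[0,0,0.03],[0,0,0.013],[0,0,0],[0,0,0],[0,0,0],[0,0,0],[0,0,0]],"gripper":[1,1,1,1,1,1,0.8,0.65,0.65]}'
python3 -m jog '{"twist":[[0,0,0],[0,0,0],[0,0,0],[0,0,0],[0,0,0],[0,0,0]],"linear":[[0,0,-0.02],[0,0,-0.045],[0,0,-0.045],[0,0,-0.04],[0,0,0],[0,0,0]],"gripper":[0.65,0.65,0.65,0.45,0.45,0.45]}'
python3 to.py .4975 -.2865 .16 -30.65
```

```text
time_s: 35.35
eef_pos: [0.4831, -0.0146, 0.0303]
eef_rot: [[-0.162, 0.987, 0.001], [0.987, 0.162, 0.0], [-0.0, 0.001, -1.0]]
force: [-0.5, -0.0, 0.8]
grip_width: 0.0296
time_s: 36.1
eef_pos: [0.4821, -0.0144, 0.1794]
eef_rot: [[-0.163, 0.987, -0.001], [0.987, 0.163, 0.0], [0.001, -0.001, -1.0]]
force: [0.4, -1.6, -0.2]
grip_width: 0.0467
now [ 0.4821 -0.0144  0.1794] tooly yaw 9.36 t 36.1 w 0.0467 F [ 0.4 -1.6 -0.2]
shift in tool axes [-0.271  -0.0291  0.0193] dist 0.273
twist deg (tool) [-7.000e-02 -1.000e-02  4.001e+01] j7 0.41
```

```bash
python3 -m jog '{"twist":[[0,0,0],[0,0,0],[0,0,0],[0,0,0],[0,0,0],[0,0,10],[0,0,10],[0,0,10],[0,0,10],[0,0,0]],"linear":[[-0.0542,-0.0058,0],[-0.0542,-0.0058,0],[-0.0542,-0.0058,0],[-0.0542,-0.0058,0],[-0.0542,-0.0058,0],[0,0,0],[0,0,0],[0,0,0.02],[0,0,0.025],[0,0,0]],"gripper":[0.45,0.45,0.45,0.45,0.45,0.45,0.45,0.45,0.45,0.45]}'
python3 to.py .4975 -.2865 .031 -30.65
python3 - <<'E'
from h import *
for n in('scene','top'):
    s=shot(n,n+'23'); 
    f=cv2.cvtColor(s['frame'],cv2.COLOR_RGB2BGR); 
    x0,y0=(205,150) if n=='top' else (200,130)
    f=f[y0:y0+115,x0:x0+140]; f=np.clip(f.astype(float)*1.5,0,255).astype('uint8')
    f=cv2.resize(f,None,fx=5,fy=5,interpolation=cv2.INTER_CUBIC)
    cv2.imwrite(f'pics/{n}23c.png',f)
E
```

```text
time_s: 37.35
eef_pos: [0.4962, -0.285, 0.1313]
eef_rot: [[0.508, 0.861, -0.007], [0.861, -0.508, 0.004], [-0.001, -0.008, -1.0]]
force: [0.6, 0.4, 0.3]
grip_width: 0.0472
now [ 0.4962 -0.285   0.1313] tooly yaw -30.54 t 37.35 w 0.0472 F [0.6 0.4 0.3]
shift in tool axes [-0.0006  0.0027  0.1003] dist 0.1
twist deg (tool) [-0.48  0.04  0.11] j7 0.37
```

View pics/scene23c.png

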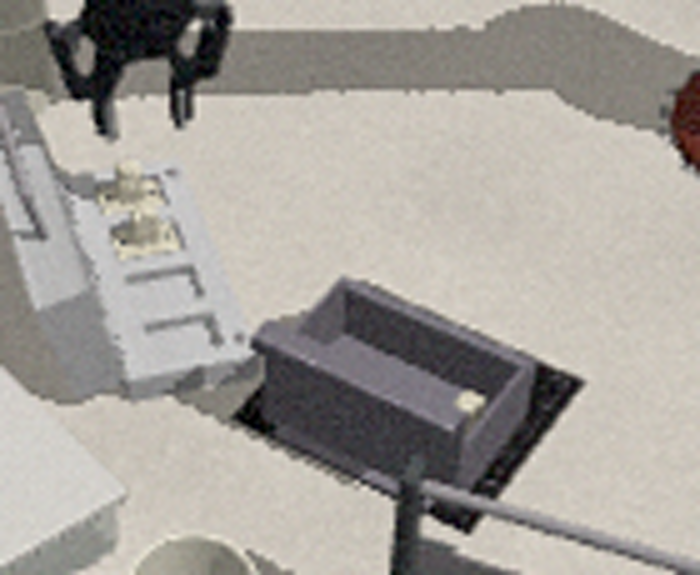

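View pics/top23c.png

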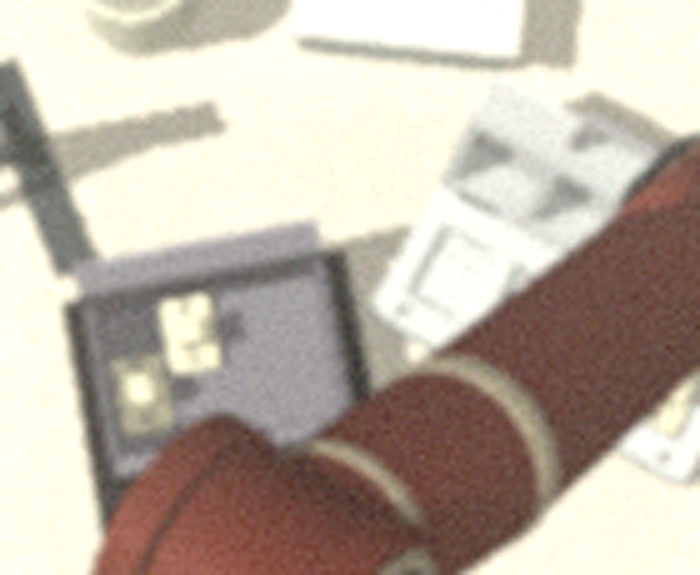

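```bash
python3 -m jog '{"twist":[[0,0,0],[0,0,0],[0,0,0],[0,0,0],[0,0,0],[0,0,0]],"linear":[[0,0.002,0.035],[0,0,0.035],[0,0,0.02],[0,0,0.011],[0,0,0],[0,0,0]],"gripper":[0.45,0.45,0.45,0.45,0.45,0.45]}'
python3 -m jog '{"twist":[[0,0,0],[0,0,0],[0,0,0],[0,0,0],[0,0,0],[0,0,0]],"linear":[[0,0,0],[0,0,0],[0,0,0],[0,0,0],[0,0,0],[0,0,0]],"gripper":[0.6,0.65,0.7,0.75,0.85,1]}'
python3 -m jog '{"twist":[[0,0,0],[0,0,0],[0,0,0],[0,0,0],[0,0,0],[0,0,0]],"linear":[[0,0,-0.01],[0,0,-0.03],[0,0,-0.045],[0,0,-0.045],[0,0,0],[0,0,0]],"gripper":[1,1,1,1,1,1]}'
python3 to.py .489 -.0501 .16 9.3
```

```text
time_s: 38.2
eef_pos: [0.5007, -0.2884, 0.035]
eef_rot: [[0.509, 0.86, 0.002], [0.86, -0.509, -0.001], [-0.0, 0.002, -1.0]]
force: [0.1, 0.6, -1.1]
grip_width: 0.047
time_s: 38.95
eef_pos: [0.4981, -0.2865, 0.0339]
eef_rot: [[0.51, 0.86, -0.003], [0.86, -0.51, 0.003], [0.001, -0.005, -1.0]]
force: [-4.7, 2.5, 5.2]
grip_width: 0.0187
time_s: 39.7
eef_pos: [0.5003, -0.2876, 0.1638]
eef_rot: [[0.509, 0.861, 0.001], [0.861, -0.509, -0.0], [0.0, 0.001, -1.0]]
force: [-0.4, 0.1, -0.2]
grip_width: 0.0188
now [ 0.5003 -0.2876  0.1638] tooly yaw -30.63 t 39.7 w 0.0188 F [-0.4  0.1 -0.2]
shift in tool axes [ 0.1986 -0.1307  0.0038] dist 0.238
twist deg (tool) [ 5.000e-02  1.000e-02 -3.993e+01] j7 0.35
```

```bash
python3 -m jog '{"twist":[[0,0,0],[0,0,0],[0,0,0],[0,0,0],[0,0,0],[0,0,-10],[0,0,-10],[0,0,-10],[0,0,-10],[0,0,0],[0,0,0]],"linear":[[0.0397,-0.0261,0],[0.0397,-0.0261,0],[0.0397,-0.0261,0],[0.0397,-0.0261,0],[0.0397,-0.0261,0],[0,0,0],[0,0,0],[0,0,0],[0,0,0],[0,0,0],[0,0,0]],"gripper":[1,1,1,1,1,1,1,1,1,1,1]}'
python3 to.py .489 -.0501 .030 9.3
python3 - <<'E'
from h import *
for n in('scene','top'):
    s=shot(n,n+'24'); 
    f=cv2.cvtColor(s['frame'],cv2.COLOR_RGB2BGR); 
    x0,y0=(205,150) if n=='top' else (200,130)
    f=f[y0:y0+115,x0:x0+140]; f=np.clip(f.astype(float)*1.5,0,255).astype('uint8')
    f=cv2.resize(f,None,fx=5,fy=5,interpolation=cv2.INTER_CUBIC)
    cv2.imwrite(f'pics/{n}24c.png',f)
E
```

```text
time_s: 41.08
eef_pos: [0.4886, -0.0505, 0.1632]
eef_rot: [[-0.16, 0.987, -0.001], [0.987, 0.16, -0.0], [0.0, -0.001, -1.0]]
force: [0.1, -0.0, -1.9]
grip_width: 0.0186
now [ 0.4886 -0.0505  0.1632] tooly yaw 9.2 t 41.08 w 0.0186 F [ 0.1 -0.  -1.9]
shift in tool axes [0.0003 0.0007 0.1332] dist 0.133
twist deg (tool) [-0.08 -0.01 -0.1 ] j7 0.51
```

View pics/scene24c.png

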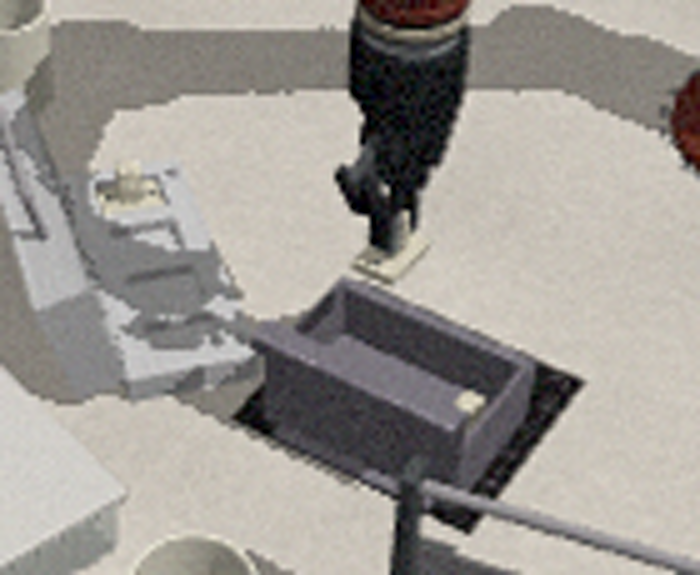

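View pics/top24c.png

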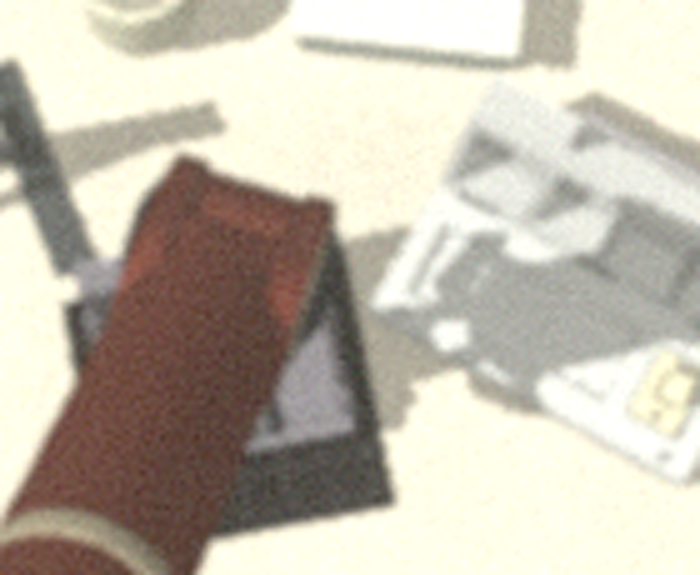

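```bash
python3 -m jog '{"twist":[[0,0,0],[0,0,0],[0,0,0],[0,0,0],[0,0,0],[0,0,0],[0,0,0],[0,0,0],[0,0,0]],"linear":[[-0.002,0,0.045],[0,0,0.045],[0,0,0.03],[0,0,0.013],[0,0,0],[0,0,0],[0,0,0],[0,0,0],[0,0,0]],"gripper":[1,1,1,1,1,1,0.8,0.65,0.65]}'
python3 -m jog '{"twist":[[0,0,0],[0,0,0],[0,0,0],[0,0,0],[0,0,0],[0,0,0]],"linear":[[0,0,-0.02],[0,0,-0.045],[0,0,-0.045],[0,0,-0.04],[0,0,0],[0,0,0]],"gripper":[0.65,0.65,0.65,0.45,0.45,0.45]}'
python3 to.py .469 -.3347 .16 -30.65
```

```text
time_s: 42.3
eef_pos: [0.4895, -0.0525, 0.0313]
eef_rot: [[-0.163, 0.987, 0.001], [0.987, 0.163, -0.0], [-0.0, 0.001, -1.0]]
force: [0.3, -0.7, -0.5]
grip_width: 0.0298
time_s: 43.05
eef_pos: [0.4886, -0.0521, 0.1804]
eef_rot: [[-0.163, 0.987, -0.001], [0.987, 0.163, 0.0], [0.001, -0.001, -1.0]]
force: [0.2, -1.1, -0.8]
grip_width: 0.0472
now [ 0.4886 -0.0521  0.1804] tooly yaw 9.37 t 43.05 w 0.0472 F [ 0.2 -1.1 -0.8]
shift in tool axes [-0.2756 -0.0653  0.0203] dist 0.284
twist deg (tool) [-7.000e-02 -1.000e-02  4.002e+01] j7 0.51
```

```bash
python3 -m jog '{"twist":[[0,0,0],[0,0,0],[0,0,0],[0,0,0],[0,0,0],[0,0,10],[0,0,10],[0,0,10],[0,0,10],[0,0,0]],"linear":[[-0.0551,-0.0131,0],[-0.0551,-0.0131,0],[-0.0551,-0.0131,0],[-0.0551,-0.0131,0],[-0.0551,-0.0131,0],[0,0,0],[0,0,0],[0,0,0.02],[0,0,0.025],[0,0,0]],"gripper":[0.45,0.45,0.45,0.45,0.45,0.45,0.45,0.45,0.45,0.45]}'
python3 to.py .469 -.3347 .031 -30.65
python3 - <<'E'
from h import *
for n in('scene','top'):
    s=shot(n,n+'25'); 
    f=cv2.cvtColor(s['frame'],cv2.COLOR_RGB2BGR); 
    x0,y0=(205,150) if n=='top' else (200,130)
    f=f[y0:y0+115,x0:x0+140]; f=np.clip(f.astype(float)*1.5,0,255).astype('uint8')
    f=cv2.resize(f,None,fx=5,fy=5,interpolation=cv2.INTER_CUBIC)
    cv2.imwrite(f'pics/{n}25c.png',f)
E
```

```text
time_s: 44.3
eef_pos: [0.4675, -0.333, 0.1323]
eef_rot: [[0.508, 0.861, -0.007], [0.861, -0.508, 0.004], [0.0, -0.008, -1.0]]
force: [0.0, -0.6, -0.5]
grip_width: 0.047
now [ 0.4675 -0.333   0.1323] tooly yaw -30.54 t 44.3 w 0.047 F [ 0.  -0.6 -0.5]
shift in tool axes [-0.0008  0.003   0.1013] dist 0.101
twist deg (tool) [-0.47 -0.01  0.11] j7 0.49
```

View pics/scene25c.png

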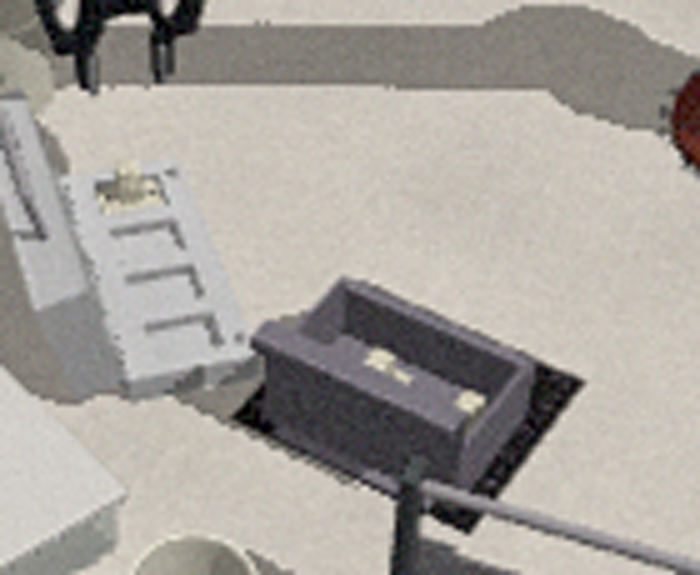

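View pics/top25c.png

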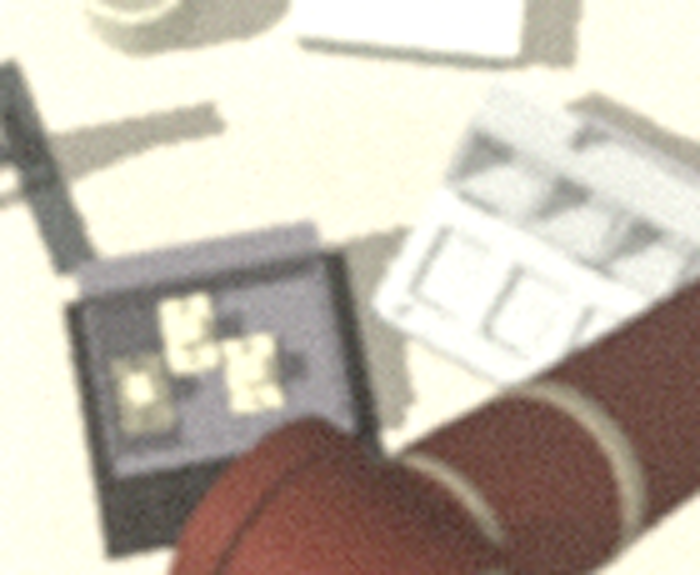

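```bash
python3 -m jog '{"twist":[[0,0,0],[0,0,0],[0,0,0],[0,0,0],[0,0,0],[0,0,0]],"linear":[[0,0.001,0.035],[0,0,0.035],[0,0,0.02],[0,0,0.011],[0,0,0],[0,0,0]],"gripper":[0.45,0.45,0.45,0.45,0.45,0.45]}'
python3 -m jog '{"twist":[[0,0,0],[0,0,0],[0,0,0],[0,0,0],[0,0,0],[0,0,0]],"linear":[[0,0,0],[0,0,0],[0,0,0],[0,0,0],[0,0,0],[0,0,0]],"gripper":[0.6,0.65,0.7,0.75,0.85,1]}'
python3 -m jog '{"twist":[[0,0,0],[0,0,0],[0,0,0],[0,0,0],[0,0,0],[0,0,0]],"linear":[[0,0,-0.01],[0,0,-0.03],[0,0,-0.045],[0,0,-0.045],[0,0,0],[0,0,0]],"gripper":[1,1,1,1,1,1]}'
python3 to.py .4953 -.088 .16 9.3
```

```text
time_s: 45.15
eef_pos: [0.4708, -0.3362, 0.036]
eef_rot: [[0.509, 0.86, 0.002], [0.86, -0.509, -0.001], [-0.0, 0.002, -1.0]]
force: [0.2, 1.2, 1.1]
grip_width: 0.0469
time_s: 45.9
eef_pos: [0.4689, -0.3345, 0.035]
eef_rot: [[0.51, 0.86, -0.002], [0.86, -0.51, 0.003], [0.001, -0.003, -1.0]]
force: [-3.0, 2.7, 5.4]
grip_width: 0.0185
time_s: 46.65
eef_pos: [0.4706, -0.3352, 0.1648]
eef_rot: [[0.509, 0.861, 0.001], [0.861, -0.509, -0.0], [0.0, 0.001, -1.0]]
force: [-0.1, -0.2, -1.2]
grip_width: 0.0185
now [ 0.4706 -0.3352  0.1648] tooly yaw -30.63 t 46.65 w 0.0185 F [-0.1 -0.2 -1.2]
shift in tool axes [ 0.2253 -0.1047  0.0048] dist 0.249
twist deg (tool) [  0.04   0.   -39.93] j7 0.47
```

```bash
python3 -m jog '{"twist":[[0,0,0],[0,0,0],[0,0,0],[0,0,0],[0,0,0],[0,0,-10],[0,0,-10],[0,0,-10],[0,0,-10],[0,0,0],[0,0,0]],"linear":[[0.0451,-0.0209,0],[0.0451,-0.0209,0],[0.0451,-0.0209,0],[0.0451,-0.0209,0],[0.0451,-0.0209,0],[0,0,0],[0,0,0],[0,0,0],[0,0,0],[0,0,0],[0,0,0]],"gripper":[1,1,1,1,1,1,1,1,1,1,1]}'
python3 to.py .4953 -.088 .032 9.3
python3 - <<'E'
from h import *
for n in('scene','top'):
    s=shot(n,n+'26'); 
    f=cv2.cvtColor(s['frame'],cv2.COLOR_RGB2BGR); 
    x0,y0=(205,150) if n=='top' else (200,130)
    f=f[y0:y0+115,x0:x0+140]; f=np.clip(f.astype(float)*1.5,0,255).astype('uint8')
    f=cv2.resize(f,None,fx=5,fy=5,interpolation=cv2.INTER_CUBIC)
    cv2.imwrite(f'pics/{n}26c.png',f)
E
```

```text
time_s: 48.02
eef_pos: [0.4949, -0.0881, 0.1642]
eef_rot: [[-0.16, 0.987, -0.001], [0.987, 0.16, 0.0], [0.0, -0.001, -1.0]]
force: [-0.5, -0.5, -0.4]
grip_width: 0.019
now [ 0.4949 -0.0881  0.1642] tooly yaw 9.2 t 48.02 w 0.019 F [-0.5 -0.5 -0.4]
shift in tool axes [0.     0.0006 0.1322] dist 0.132
twist deg (tool) [-0.08 -0.02 -0.1 ] j7 0.61
```

View pics/scene26c.png

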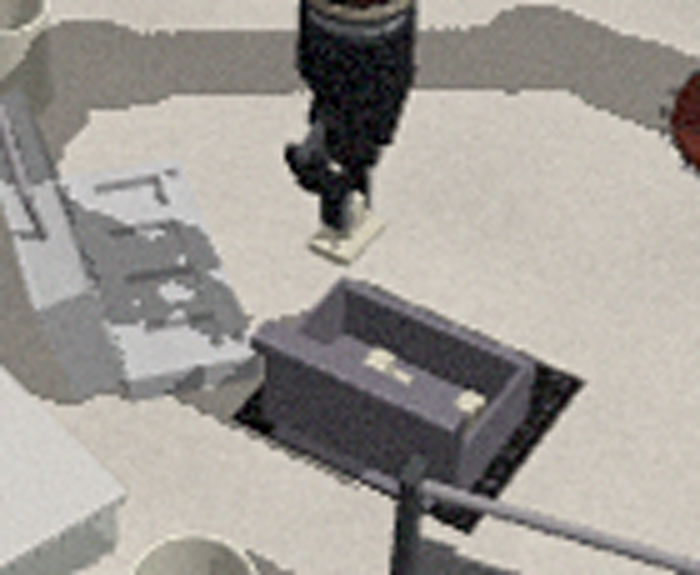

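View pics/top26c.png

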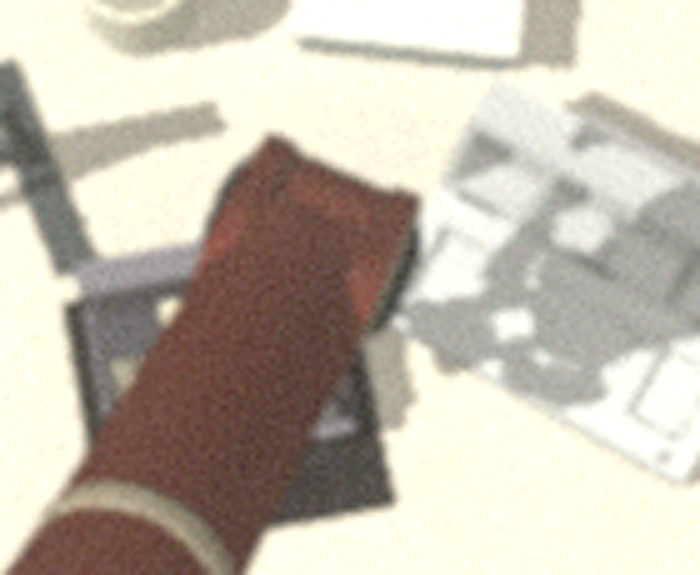

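```bash
python3 -m jog '{"twist":[[0,0,0],[0,0,0],[0,0,0],[0,0,0],[0,0,0],[0,0,0]],"linear":[[-0.0005,-0.003,0.045],[0,0,0.045],[0,0,0.02],[0,0,0.012],[0,0,0.007],[0,0,0]],"gripper":[1,1,1,1,1,1]}'
```

```text
time_s: 48.88
eef_pos: [0.4927, -0.0893, 0.036]
eef_rot: [[-0.162, 0.987, 0.0], [0.987, 0.162, -0.0], [-0.0, 0.0, -1.0]]
force: [0.0, 1.3, -0.9]
grip_width: 0.0186
```

```bash
python3 -m jog '{"twist":[[0,0,0],[0,0,0],[0,0,0]],"linear":[[0,0,0.003],[0,0,0.002],[0,0,0]],"gripper":[1,1,1]}'
python3 -m jog '{"twist":[[0,0,0],[0,0,0],[0,0,0],[0,0,0],[0,0,0],[0,0,0],[0,0,0],[0,0,0],[0,0,0]],"linear":[[0,0,0],[0,0,0],[0,0,0],[0,0,-0.02],[0,0,-0.045],[0,0,-0.045],[0,0,-0.05],[0,0,-0.01],[0,0,0]],"gripper":[0.8,0.65,0.65,0.65,0.65,0.65,0.65,0.65,0.65]}'
python3 to.py .5982 -.3171 .22 -30.65
```

```text
time_s: 49.25
eef_pos: [0.4926, -0.0893, 0.031]
eef_rot: [[-0.162, 0.987, 0.001], [0.987, 0.162, -0.0], [-0.0, 0.0, -1.0]]
force: [-0.6, -0.4, -0.4]
grip_width: 0.0189
time_s: 50.38
eef_pos: [0.4923, -0.0889, 0.201]
eef_rot: [[-0.163, 0.987, 0.001], [0.987, 0.163, 0.0], [0.0, 0.001, -1.0]]
force: [-0.2, 0.1, -0.1]
grip_width: 0.0302
now [ 0.4923 -0.0889  0.201 ] tooly yaw 9.37 t 50.38 w 0.0302 F [-0.2  0.1 -0.1]
shift in tool axes [-0.2424  0.0673 -0.019 ] dist 0.252
twist deg (tool) [ 3.000e-02 -3.000e-02  4.002e+01] j7 0.59
```

```bash
python3 -m jog '{"twist":[[0,0,0],[0,0,0],[0,0,0],[0,0,0],[0,0,0],[0,0,10],[0,0,10],[0,0,10],[0,0,10],[0,0,0],[0,0,0]],"linear":[[-0.0485,0.0135,-0.005],[-0.0485,0.0135,-0.005],[-0.0485,0.0135,-0.005],[-0.0485,0.0135,-0.005],[-0.0485,0.0135,0],[0,0,0],[0,0,0],[0,0,0],[0,0,0],[0,0,0],[0,0,0]],"gripper":[0.65,0.65,0.65,0.65,0.65,0.65,0.65,0.65,0.65,0.65,0.65]}'
python3 to.py .5982 -.3171 .138 -30.65
python3 - <<'E'
from h import *
for n in('scene','top'):
    s=shot(n,n+'27'); 
    f=cv2.cvtColor(s['frame'],cv2.COLOR_RGB2BGR); 
    x0,y0=(205,150) if n=='top' else (180,110)
    f=f[y0:y0+115,x0:x0+150]; f=np.clip(f.astype(float)*1.5,0,255).astype('uint8')
    f=cv2.resize(f,None,fx=5,fy=5,interpolation=cv2.INTER_CUBIC)
    cv2.imwrite(f'pics/{n}27c.png',f)
E
```

```text
time_s: 51.75
eef_pos: [0.5979, -0.3172, 0.2193]
eef_rot: [[0.508, 0.861, -0.002], [0.861, -0.508, 0.001], [-0.0, -0.003, -1.0]]
force: [-0.1, 1.3, 0.2]
grip_width: 0.0299
now [ 0.5979 -0.3172  0.2193] tooly yaw -30.52 t 51.75 w 0.0299 F [-0.1  1.3  0.2]
shift in tool axes [0.0002 0.0004 0.0813] dist 0.081
twist deg (tool) [-0.15  0.    0.13] j7 0.28
```

View pics/scene27c.png

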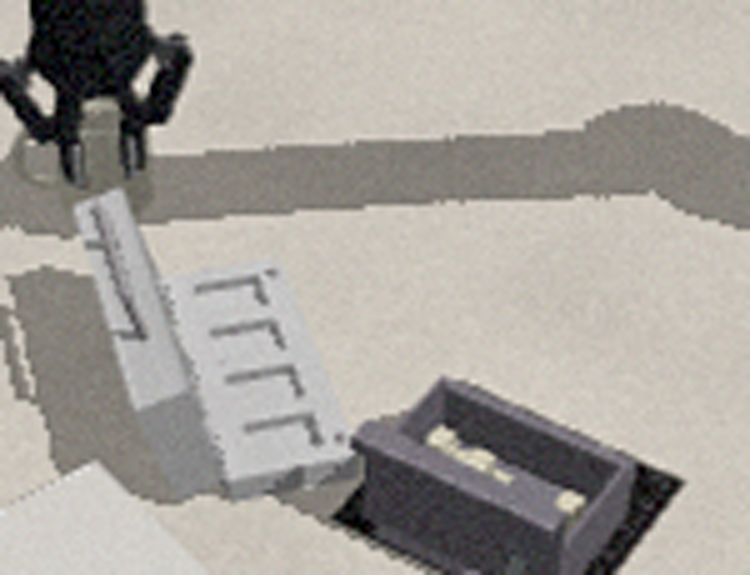

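View pics/top27c.png

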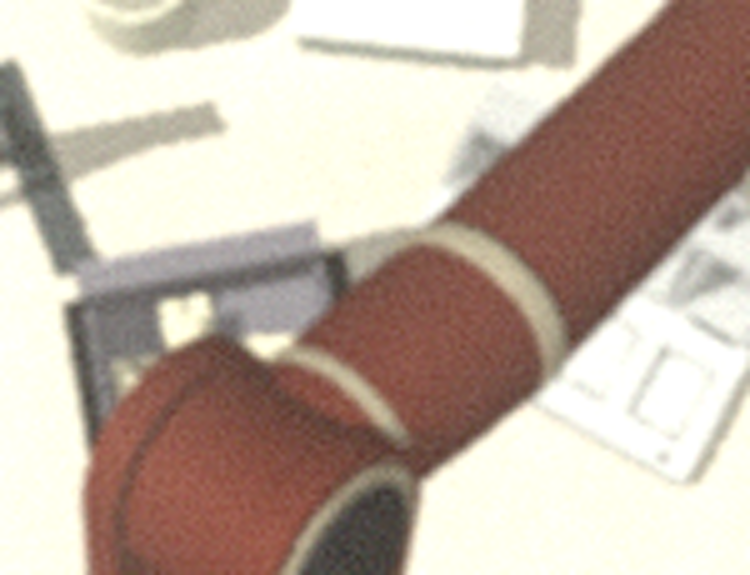

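```bash
python3 -m jog '{"twist":[[0,0,0],[0,0,0],[0,0,0],[0,0,0],[0,0,0],[0,0,0]],"linear":[[0,0,0.035],[0,0,0.03],[0,0,0.016],[0,0,0],[0,0,0],[0,0,0]],"gripper":[0.65,0.65,0.65,0.65,0.65,0.65]}'
python3 - <<'E'
from h import *
for n in('scene',):
    s=shot(n,n+'28'); 
    f=cv2.cvtColor(s['frame'],cv2.COLOR_RGB2BGR); 
    x0,y0=(180,120)
    f=f[y0:y0+70,x0:x0+80]; f=np.clip(f.astype(float)*1.5,0,255).astype('uint8')
    f=cv2.resize(f,None,fx=8,fy=8,interpolation=cv2.INTER_CUBIC)
    cv2.imwrite(f'pics/{n}28c.png',f)
E
```

```text
time_s: 52.6
eef_pos: [0.599, -0.3182, 0.1414]
eef_rot: [[0.51, 0.86, 0.002], [0.86, -0.51, -0.002], [-0.0, 0.003, -1.0]]
force: [-0.0, 0.6, 0.2]
grip_width: 0.0298
```

View pics/scene28c.png

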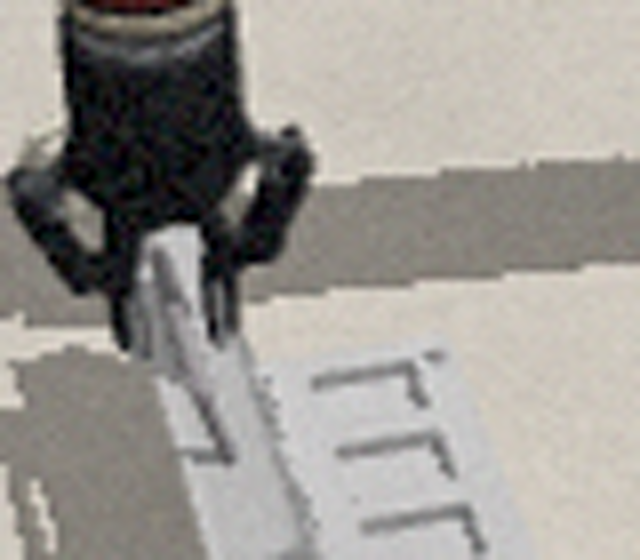

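```bash
python3 -m jog '{"twist":[[0,0,0],[0,0,0],[0,0,0],[0,0,0],[0,0,0],[0,0,0]],"linear":[[0,0,0],[0,0,0],[0,0,0],[0,0,0],[0,0,0],[0,0,0]],"gripper":[0.75,0.8,0.85,0.9,1,1]}'
python3 -m jog '{"twist":[[0,0,0],[0,0,0],[0,0,0],[0,0,0],[0,0,0],[0,0,0]],"linear":[[0,-0.0134,-0.0044],[0,-0.0138,-0.003],[0,-0.014,-0.0017],[0,-0.0141,0],[0,-0.0141,0.0012],[0,0,0]],"gripper":[1,1,1,1,1,1]}'
python3 to.py .5495 -.2876 .1459 -30.65
```

```text
time_s: 53.4
eef_pos: [0.5984, -0.3174, 0.14]
eef_rot: [[0.51, 0.86, 0.0], [0.86, -0.51, 0.0], [0.0, -0.0, -1.0]]
force: [-0.7, 0.1, 0.7]
grip_width: 0.0078
time_s: 54.15
eef_pos: [0.543, -0.2838, 0.1519]
eef_rot: [[0.509, 0.861, 0.012], [0.861, -0.509, -0.005], [0.001, 0.013, -1.0]]
force: [2.4, 1.4, 11.3]
grip_width: 0.0075
now [ 0.543  -0.2838  0.1519] tooly yaw -30.62 t 54.15 w 0.0075 F [ 2.4  1.4 11.3]
shift in tool axes [0.0001 0.0075 0.0061] dist 0.01
twist deg (tool) [ 0.73 -0.08  0.04] j7 0.36
```

```bash
python3 -m jog '{"twist":[[0,0,0],[0,0,0],[0,0,0],[0,0,0],[0,0,0],[0,0,0]],"linear":[[0,-0.0139,0.001],[0,-0.0136,0.0035],[0,-0.0131,0.0053],[0,-0.0125,0.0066],[0,-0.0118,0.0078],[0,0,0]],"gripper":[1,1,1,1,1,1]}'
python3 to.py .5495 -.2876 .1459 -30.65
python3 - <<'E'
from h import *
for n in('scene',):
    s=shot(n,n+'29'); 
    f=cv2.cvtColor(s['frame'],cv2.COLOR_RGB2BGR); 
    x0,y0=(180,100)
    f=f[y0:y0+110,x0:x0+120]; f=np.clip(f.astype(float)*1.5,0,255).astype('uint8')
    f=cv2.resize(f,None,fx=5,fy=5,interpolation=cv2.INTER_CUBIC)
    cv2.imwrite(f'pics/{n}29c.png',f)
E
```

```text
time_s: 54.9
eef_pos: [0.4829, -0.2474, 0.1252]
eef_rot: [[0.51, 0.86, 0.002], [0.86, -0.51, 0.003], [0.004, -0.0, -1.0]]
force: [-3.3, 5.3, 12.6]
grip_width: 0.0074
now [ 0.4829 -0.2474  0.1252] tooly yaw -30.65 t 54.9 w 0.0074 F [-3.3  5.3 12.6]
shift in tool axes [-0.0006  0.0778 -0.0207] dist 0.08
twist deg (tool) [-0.02 -0.22  0.  ] j7 0.41
```

View pics/scene29c.png

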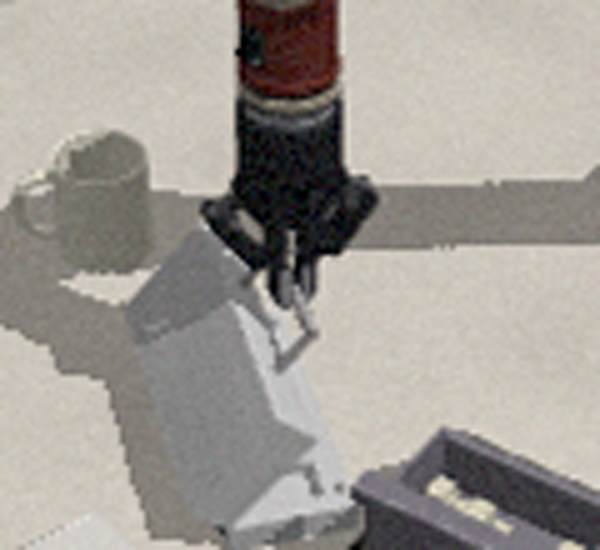

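Following well. Continue down.

```bash
python3 -m jog '{"twist":[[0,0,0],[0,0,0],[0,0,0],[0,0,0],[0,0,0],[0,0,0]],"linear":[[0,-0.0109,0.0089],[0,-0.01,0.01],[0,-0.009,0.0109],[0,-0.0075,0.0117],[0,-0.006,0.0125],[0,0,0]],"gripper":[1,1,1,1,1,1]}'
python3 to.py .5495 -.2876 .1459 -30.65
```

```text
time_s: 55.7
eef_pos: [0.4435, -0.2235, 0.0686]
eef_rot: [[0.509, 0.86, -0.004], [0.861, -0.509, 0.007], [0.004, -0.007, -1.0]]
force: [-2.3, 6.0, 1.2]
grip_width: 0.0074
now [ 0.4435 -0.2235  0.0686] tooly yaw -30.62 t 55.7 w 0.0074 F [-2.3  6.   1.2]
shift in tool axes [-0.0009  0.1233 -0.0782] dist 0.146
twist deg (tool) [-0.41 -0.2   0.02] j7 0.49
```

```bash
python3 -m jog '{"twist":[[0,0,0],[0,0,0],[0,0,0],[0,0,0]],"linear":[[0,-0.0045,0.0125],[0,-0.004,0.0135],[0,-0.002,0.0125],[0,0,0]],"gripper":[1,1,1,1]}'
python3 -m jog '{"twist":[[0,0,0],[0,0,0],[0,0,0]],"linear":[[0,0,0.004],[0,0,0.002],[0,0,0]],"gripper":[1,1,1]}'
python3 - <<'E'
from h import *
for n in('scene',):
    s=shot(n,n+'30'); 
    f=cv2.cvtColor(s['frame'],cv2.COLOR_RGB2BGR); 
    x0,y0=(180,100)
    f=f[y0:y0+110,x0:x0+120]; f=np.clip(f.astype(float)*1.5,0,255).astype('uint8')
    f=cv2.resize(f,None,fx=5,fy=5,interpolation=cv2.INTER_CUBIC)
    cv2.imwrite(f'pics/{n}30c.png',f)
E
```

```text
time_s: 56.2
eef_pos: [0.4332, -0.2172, 0.0292]
eef_rot: [[0.509, 0.861, -0.008], [0.861, -0.509, 0.009], [0.004, -0.011, -1.0]]
force: [-3.7, 4.1, -4.6]
grip_width: 0.0077
time_s: 56.58
eef_pos: [0.4325, -0.2168, 0.0238]
eef_rot: [[0.509, 0.861, -0.008], [0.861, -0.509, 0.01], [0.004, -0.012, -1.0]]
force: [-5.7, 6.6, -0.5]
grip_width: 0.007
```

View pics/scene30c.png

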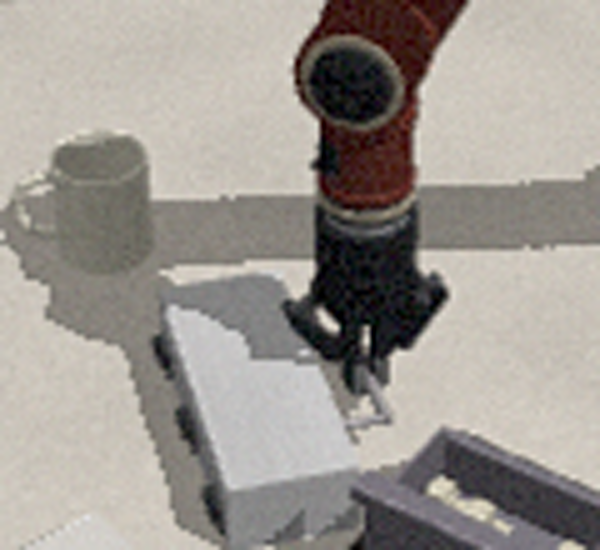

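```bash
python3 -m jog '{"twist":[[0,0,0],[0,0,0],[0,0,0]],"linear":[[0,0,0.002],[0,0,0.001],[0,0,0]],"gripper":[1,1,1]}'
python3 -m jog '{"twist":[[0,0,0],[0,0,0],[0,0,0]],"linear":[[0,0,0.002],[0,0,0],[0,0,0]],"gripper":[1,1,1]}'
```

```text
time_s: 57.0
eef_pos: [0.4326, -0.2167, 0.0235]
eef_rot: [[0.509, 0.86, -0.006], [0.86, -0.509, 0.012], [0.007, -0.011, -1.0]]
force: [-8.4, 8.5, 24.4]
grip_width: 0.0076
time_s: 57.38
eef_pos: [0.4326, -0.2167, 0.0233]
eef_rot: [[0.51, 0.86, -0.004], [0.86, -0.51, 0.013], [0.009, -0.01, -1.0]]
force: [-10.9, 10.5, 40.9]
grip_width: 0.0074
```

```bash
python3 -m jog '{"twist":[[0,0,0],[0,0,0],[0,0,0],[0,0,0],[0,0,0]],"linear":[[0,0,-0.003],[0,0,0],[0,0,0],[0,0,0],[0,0,0]],"gripper":[1,0.85,0.65,0.65,0.65]}'
python3 -m jog '{"twist":[[0,0,0],[0,0,0],[0,0,0],[0,0,0],[0,0,0],[0,0,0],[0,0,0]],"linear":[[0,0,-0.02],[0,0,-0.04],[0,0,-0.045],[0,0,-0.045],[0,0,-0.045],[0,0,0],[0,0,0]],"gripper":[0.65,0.65,0.65,0.65,0.65,0.65,0.65]}'
python3 to.py .35 .4 .25 60
```

```text
time_s: 58.0
eef_pos: [0.4368, -0.2219, 0.0231]
eef_rot: [[0.51, 0.86, 0.0], [0.86, -0.51, -0.0], [-0.0, 0.001, -1.0]]
force: [-0.6, 0.0, 1.5]
grip_width: 0.0298
time_s: 58.88
eef_pos: [0.4365, -0.2213, 0.2176]
eef_rot: [[0.51, 0.86, -0.0], [0.86, -0.51, 0.0], [0.0, -0.0, -1.0]]
force: [0.4, 0.3, 0.1]
grip_width: 0.0299
now [ 0.4365 -0.2213  0.2176] tooly yaw -30.64 t 58.88 w 0.0299 F [0.4 0.3 0.1]
shift in tool axes [ 0.4905 -0.391  -0.0322] dist 0.628
twist deg (tool) [-0.000e+00 -1.000e-02 -9.064e+01] j7 0.31
```

```bash
python3 -m jog '{"twist":[[0,0,0],[0,0,0],[0,0,0],[0,0,0],[0,0,0],[0,0,0]],"linear":[[-0.05,0,0],[-0.05,0,0],[-0.05,0,0],[-0.05,0,0],[-0.05,0,0],[0,0,0]],"gripper":[0.65,0.65,0.65,0.65,0.65,0.65]}'
python3 - <<'E'
from h import *
for n in('scene','top'):
    s=shot(n,n+'31'); 
    f=cv2.cvtColor(s['frame'],cv2.COLOR_RGB2BGR); 
    x0,y0=(75,120) if n=='top' else (170,110)
    f=f[y0:y0+160,x0:x0+(300 if n=='top' else 270)]; f=np.clip(f.astype(float)*1.4,0,255).astype('uint8')
    f=cv2.resize(f,None,fx=2.6,fy=2.6,interpolation=cv2.INTER_CUBIC)
    cv2.imwrite(f'pics/{n}31c.png',f)
from ov import *
import fit
E
python3 - <<'E'
from ovb import *
ovb([.494,-.031,.162],'scene31',180,130,140,110,5,'f_s'); ovb([.494,-.031,.162],'top31',205,160,150,110,5,'f_t')
E
```

```text
time_s: 59.62
eef_pos: [0.3045, -0.4401, 0.2169]
eef_rot: [[0.518, 0.856, -0.004], [0.856, -0.518, -0.001], [-0.003, -0.003, -1.0]]
force: [0.3, 0.3, 0.8]
grip_width: 0.0296
```

View pics/scene31c.png

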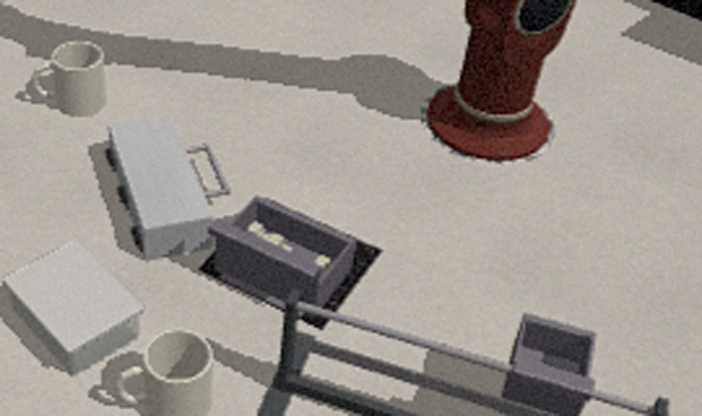

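View pics/top31c.png

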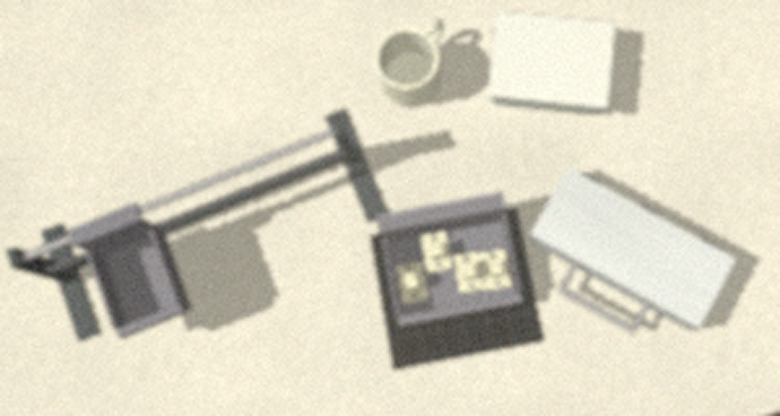

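View pics/f_t.png

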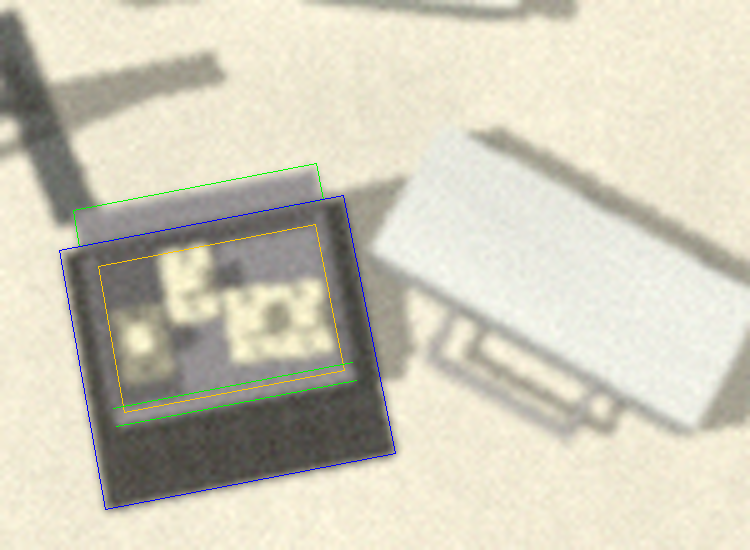

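View pics/f_s.png

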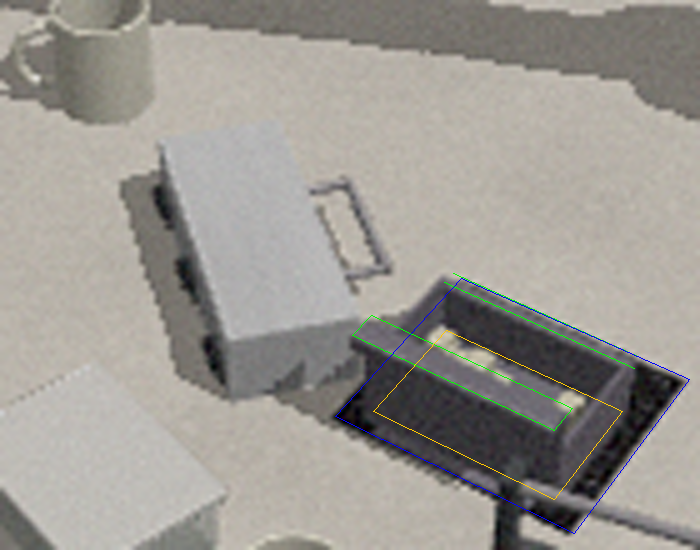

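Run:
```python
from h import *
a=load('top0')['frame'].astype(int);b=load('top31')['frame'].astype(int)
for n,(x0,y0,x1,y1) in dict(mug0=(215,120,260,165),box=(262,118,318,168),mug1=(385,215,430,255),small=(100,195,150,255)).items(): print(n,np.abs(a-b)[y0:y1,x0:x1].mean().round(1))
a=load('scene0')['frame'].astype(int);b=load('scene31')['frame'].astype(int)
for n,(x0,y0,x1,y1) in dict(mug0=(210,235,258,278),box=(170,200,228,250),mug1=(180,120,215,157),small=(360,225,405,275),redtub=(275,35,365,100)).items(): print(n,np.abs(a-b)[y0:y1,x0:x1].mean().round(1))
st(); manip.finish_job()
```

```text
mug0 3.3
box 3.3
mug1 3.5
small 3.5
mug0 2.9
box 3.1
mug1 13.2
small 10.8
redtub 10.9
time_s 59.725
joint_pos [0.4611587329847713, 0.5305662099896906, 0.7007731141271344, 1.7916716352289097, -0.4059018844009534, 0.9718733786230611, 0.7925335577088319]
eef_pos [0.3085042509114738, -0.43601346889528736, 0.2164584497590772]
eef_rot [[0.5111, 0.8595, -0.0017], [0.8595, -0.5111, 0.0028], [0.0016, -0.0029, -1.0]]
force [0.03658748346247148, -0.16827951345308623, -0.08037875171675503]
grip_width 0.02973953562949112
the job is handed in; nothing more can be done
```

The job is done and handed in at about 59.7 s, with the robot touching nothing.

**What I did**
- **Wide bin:** I tilted its front up about 0.21 rad around the bar to free the heel. I then lifted the lip about 17 mm along the tilted back wall, backed it out and stood it on the mat.
- **Mould:** I opened the lid to roughly 1.8 rad. All four pegs were there, and I lifted each from its cavity into the bin. I then swung the lid shut until it hit its stop (about 41 N at the wrist).

**What the last pictures showed**
- All four cavities were empty before I shut the lid, and no gap was visible at the mould afterwards.
- All four pegs are in the bin, which stands upright inside the mat outline. The small heel at the back comes close to the mat's rear edge.
- Peg2 ended about 30 mm from where I put it, still in the bin. The likely cause is the expected knock.
- In the top view, the two mugs, the pale box I took for the tub and the narrow bin match their starting pictures.
- In the scene view, one mug, the narrow bin and the red-lidded tub at the back changed more (11–13 grey levels against about 3). I put that down to the arm and its shadow, since the mug and bin were unchanged from above. I did not check further, and the red-lidded tub was not checked from above.

**Disagreement:** the two cameras differed by up to about 1 cm on positions. I used combined fits, and the grasps bore them out to within a few millimetres.

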